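# Cradle the tubular filters and spray them clean

### The job

First clear the nozzle of the cleaner canister: press its sprung cap fully down and let it come back up. Then lay every tubular filter from the bench mat across a cradle, one to a groove, so that its barrel rests in the V-grooves of both rails with the rails between its end collars: the long filters in the wide cradle, the short ones in the narrow cradle. When all of them are cradled, press the cap fully down again and let it come back up to spray them, leaving the filters cradled and the solder spool, amplifier box and screwdriver where they are.

Things in the scene. Friction and masses are not known exactly. Their poses are not given: they have to be found in the camera images.
- long0_c (a point): Centre of a long tubular filter (absent in some starts): bare aluminium barrel 30 mm in diameter, 170 mm long overall. Its x axis runs along the barrel; either end is alike. At each end a steel hexagonal collar (36 mm across flats, 10 mm thick, spanning 69 to 79 mm from the centre) and a 16 mm diameter brass stub outside it. Lying on a collar flat its centre is 18 mm above the surface; the collars keep it from rolling freely. About 240 g.
- long1_c (a point): Centre of a long tubular filter (absent in some starts): bare aluminium barrel 30 mm in diameter, 170 mm long overall. Its x axis runs along the barrel; either end is alike. At each end a steel hexagonal collar (36 mm across flats, 10 mm thick, spanning 69 to 79 mm from the centre) and a 16 mm diameter brass stub outside it. Lying on a collar flat its centre is 18 mm above the surface; the collars keep it from rolling freely. About 240 g.
- long2_c (a point): Centre of a long tubular filter (absent in some starts): bare aluminium barrel 30 mm in diameter, 170 mm long overall. Its x axis runs along the barrel; either end is alike. At each end a steel hexagonal collar (36 mm across flats, 10 mm thick, spanning 69 to 79 mm from the centre) and a 16 mm diameter brass stub outside it. Lying on a collar flat its centre is 18 mm above the surface; the collars keep it from rolling freely. About 240 g.
- short0_c (a point): Centre of a short tubular filter (absent in some starts): bare aluminium barrel 30 mm in diameter, 110 mm long overall. Its x axis runs along the barrel; either end is alike. At each end a steel hexagonal collar (36 mm across flats, 10 mm thick, spanning 39 to 49 mm from the centre) and a 16 mm diameter brass stub outside it. Lying on a collar flat its centre is 18 mm above the surface; the collars keep it from rolling freely. About 160 g.
- short1_c (a point): Centre of a short tubular filter (absent in some starts): bare aluminium barrel 30 mm in diameter, 110 mm long overall. Its x axis runs along the barrel; either end is alike. At each end a steel hexagonal collar (36 mm across flats, 10 mm thick, spanning 39 to 49 mm from the centre) and a 16 mm diameter brass stub outside it. Lying on a collar flat its centre is 18 mm above the surface; the collars keep it from rolling freely. About 160 g.
- short2_c (a point): Centre of a short tubular filter (absent in some starts): bare aluminium barrel 30 mm in diameter, 110 mm long overall. Its x axis runs along the barrel; either end is alike. At each end a steel hexagonal collar (36 mm across flats, 10 mm thick, spanning 39 to 49 mm from the centre) and a 16 mm diameter brass stub outside it. Lying on a collar flat its centre is 18 mm above the surface; the collars keep it from rolling freely. About 160 g.
- wide_cradle: Wide cradle for the long filters, fixed: plate 144 x 180 x 10 mm, two black rails 8 mm thick at x = +-57 mm. Origin: underside centre; barrels lie along x, rails run along y. V-grooves (90 deg, 36 mm wide) at y = -60, 0, 60 mm: bottoms 41, rail tops 59 mm above table. A cradled barrel's centre is at x = 0 (8 mm play), 62 mm above table. Free gap between rails 106 mm.
- narrow_cradle: Narrow cradle for the short filters, fixed: plate 86 x 180 x 10 mm, two black rails 8 mm thick at x = +-28 mm. Origin: underside centre; barrels lie along x, rails run along y. V-grooves (90 deg, 36 mm wide) at y = -60, 0, 60 mm: bottoms 41, rail tops 59 mm above table. A cradled barrel's centre is at x = 0 (8 mm play), 62 mm above table. Free gap between rails 48 mm.
- cap_top (a point): Centre of the flat top of the grey sprung nozzle cap (34 mm in diameter, 20 mm high) on the white cleaner canister (60 mm in diameter, 110 mm tall on a 90 mm round foot, fixed to the bench). 140 mm above the table when up; moves with the cap.
- cap (a joint): How far the nozzle cap is pressed down, m: 0 is up, 0.008 is fully down (hard stop). Its spring takes about 2 N to start and 8 N fully down, and raises it again when let go.
- mat: Black bench mat, 340 x 400 x 2 mm, fixed; the filters start lying on it (top 2 mm above the table). Origin at the centre of its underside.
- solder_spool: Bystander: black spool of solder wire standing on its flange, 60 mm in diameter, 46 mm high; origin at the centre of its underside. Leave alone.
- amp_box: Bystander: small black amplifier box, 70 x 110 x 28 mm; origin at the centre of its underside. Leave alone.
- screwdriver: Bystander: screwdriver lying at the far edge of the bench. Leave alone.

How it is judged (in metres and radians):
On the way, in this order (a step that is already met when the one before it is completed fails the run):
1. the nozzle cap is pressed down (at least 6 of its 8 mm) (value of joint cap above 0.006 m), for 0.1 s.
2. the nozzle cap has come back up (value of joint cap below 0.0015 m), for 0.2 s.
3. all filters lie cradled in their proper cradle (x of long0_c in the frame of wide_cradle between -0.012 and 0.012 m and z of long0_c in the frame of wide_cradle between 0.058 and 0.067 m and angle between the x axis of each of long0_c, long1_c, long2_c and the x axis of wide_cradle, either way round below 0.07 rad and (y of long0_c in the frame of wide_cradle between -0.065 and -0.055 m or y of long0_c in the frame of wide_cradle between -0.005 and 0.005 m or y of long0_c in the frame of wide_cradle between 0.055 and 0.065 m) and x of long1_c in the frame of wide_cradle between -0.012 and 0.012 m and z of long1_c in the frame of wide_cradle between 0.058 and 0.067 m and (y of long1_c in the frame of wide_cradle between -0.065 and -0.055 m or y of long1_c in the frame of wide_cradle between -0.005 and 0.005 m or y of long1_c in the frame of wide_cradle between 0.055 and 0.065 m) and x of long2_c in the frame of wide_cradle between -0.012 and 0.012 m and z of long2_c in the frame of wide_cradle between 0.058 and 0.067 m and (y of long2_c in the frame of wide_cradle between -0.065 and -0.055 m or y of long2_c in the frame of wide_cradle between -0.005 and 0.005 m or y of long2_c in the frame of wide_cradle between 0.055 and 0.065 m) and x of short0_c in the frame of narrow_cradle between -0.012 and 0.012 m and z of short0_c in the frame of narrow_cradle between 0.058 and 0.067 m and angle between the x axis of each of short0_c, short1_c, short2_c and the x axis of narrow_cradle, either way round below 0.07 rad and (y of short0_c in the frame of narrow_cradle between -0.065 and -0.055 m or y of short0_c in the frame of narrow_cradle between -0.005 and 0.005 m or y of short0_c in the frame of narrow_cradle between 0.055 and 0.065 m) and x of short1_c in the frame of narrow_cradle between -0.012 and 0.012 m and z of short1_c in the frame of narrow_cradle between 0.058 and 0.067 m and (y of short1_c in the frame of narrow_cradle between -0.065 and -0.055 m or y of short1_c in the frame of narrow_cradle between -0.005 and 0.005 m or y of short1_c in the frame of narrow_cradle between 0.055 and 0.065 m) and x of short2_c in the frame of narrow_cradle between -0.012 and 0.012 m and z of short2_c in the frame of narrow_cradle between 0.058 and 0.067 m and (y of short2_c in the frame of narrow_cradle between -0.065 and -0.055 m or y of short2_c in the frame of narrow_cradle between -0.005 and 0.005 m or y of short2_c in the frame of narrow_cradle between 0.055 and 0.065 m)), for 0.3 s.
4. the nozzle cap is pressed down again (at least 6 of its 8 mm) (value of joint cap above 0.006 m), for 0.1 s.
5. the nozzle cap has come back up again (value of joint cap below 0.0015 m), for 0.2 s.
At the end, for the whole second after the job is handed in: Each long filter in a wide-cradle groove, each short one in a narrow-cradle groove, at rest: centre within 12 mm of cradle x = 0 and 5 mm of a groove in y, 58 to 67 mm above the table, within 0.07 rad of the cradle's x axis; nozzle cap up (within 1.5 mm) (all of step 3 and linear speed of each of long0, long1, long2, short0, short1, short2 below 0.02 m/s and value of joint cap below 0.0015 m); the robot touches nothing.
It fails at once if a bystander is moved more than 40 mm (distance of any of solder_spool, amp_box, screwdriver from where it was at the start of the episode above 0.04 m).
Of long0, long1, long2, short0, short1, short2 only 5 to 6 are there at a start; the rules pass over those that are not, and their reading is None.
At some moment in a run one of long0, long1, long2, short0, short1, short2 may be knocked a few centimetres aside while the robot is not near it.
Once in a run the grip may slacken for a moment while it holds something.
It also fails if it takes over 210 s, if anything falls off the work surface, if the arm or the gripper's body presses on something with over 40 N, if the wrist force passes 120 N, or if a joint passes its speed limit or range.

### The arm

A 7-joint arm with a two-finger parallel gripper is mounted at the origin on the work surface. World frame = base frame: x ahead of the robot, y to its left, z up, the work surface at z = 0. Lengths are in m, angles in degrees, forces in N, time in s.
With the tool pointing down it reaches from about 0.425 to 0.875 m from the base axis. Payload 4.7 kg.
Tool frame: the origin (TCP) lies midway between the tips of the shut fingers; the grasp point (between the pads) lies 19 mm behind it (env.grip_depth is the distance from the TCP to the grasp point, in m); z points along the fingers, y is the line along which they close (so a half turn about z gives the same grasp; the last joint's range is limited). The gripper opens to 87 mm and grips with 3 to 60 N. Pads are 19 mm wide; open, the fingers measure 117 mm over their backs; the gripper's body (75 mm by 190 mm) begins 51 mm behind the grasp point.
Start: joints at [-70.812, 18.392, -4.016, 83.108, 1.295, 78.541, -3.26], TCP at [0.205, 0.617, 0.223] pointing down, gripper open.
Joint ranges: [-163.93, 163.93], [-17.29, 119.83], [-79.2, 71.16], [3.27, 140.29], [-89.18, 269.18], [5.43, 117.66], [-154.24, 154.24]. Speed limits (degrees/s): [147.25, 147.25, 180, 180, 180, 180, 180].

### API

Orientations are given as [roll, pitch, yaw] about the fixed x, y, z axes, in that order (R = Rz(yaw) Ry(pitch) Rx(roll)).
In Python, from cell import get_obs, optics, env, nets gives the robot as it stands.
- The arm moves only by the shell command python3 -m creep 'ROWS' [FORCE]. ROWS is JSON, a list of rows, each an object of numbers: "wx", "wy", "wz": the turn, a rotation vector about the tool's x, y, z in degrees; "tx", "ty", "tz": the shift along the tool's x, y, z in mm; "gripper": the opening, from -1 (shut) to 1 (fully open). A call has 1 to 5 rows; each row is the pose to reach, as a shift and turn from the pose commanded when the call began, along the tool's axes at that moment; what a row does not reach only later rows make up. A row lasts 1/12 s, in which the tool goes at most 41.7 mm and 7.16 degrees, less where a joint would pass 70% of its speed; a pose out of reach is approached as far as the arm can. A call with a gripper value outside its range is refused whole. The fingers move at their own pace and stop on an object; FORCE is the grip in N (left out, the last holds). Time passes only in rows, so rows that repeat a pose let the fingers close. It gives the time, the measured TCP pose, the force, the opening and the grip force at its end, in the units of the state.
- get_obs(): the state, without advancing time (a new reading comes with each control period).
- optics.read_camera(name): name is "scene" or "side" or "wrist"; returns (picture, depth): 480x640x3 uint8, red, green, blue; 480x640 float32, m along the optical axis (not along the pixel's ray), 0 where there is no reading.
- optics.camera_info(name): a dict with "fovy" (degrees; the focal length in pixels is half the picture's height over the tangent of half this angle, whatever the lens; pixels are square), "cx", "cy" (the principal point, pixels), "R" (3x3) and "t" (3): a world point X has camera coordinates R X + t; the wrist camera has in their place "tool_from_camera" (4x4, takes a point from camera to tool coordinates, whose origin is the TCP and whose axes are the flange's). Camera axes: x right, y down, z forward; pixel columns grow to the right and rows downward; lengths in m; the calibration is good to about 2 mm. A picture is of the moment at which its call begins: read the wrist's pose just before it. camera_info takes no time and is no camera call.
- env.sign_off(): hands the job in; it is judged then, once.
Trained networks look in the newest picture that a camera, given by its name, has taken for a name from the list of things; names that differ only in an ending like _2 or _b are one class to them, and where a whole thing is asked for, a point or a joint stands for the part that bears it (a point fixed in the world has none). Each returns a list of dicts, best first, with "confidence" (0 to 1); they miss things now and then, are a little off and sometimes report something else, mostly with a low value. They report only what shows in the picture. A call takes as long as a camera call.
- nets.look_for(query, camera): "point" ([x, y, z] in m, in world coordinates, good to about 4 mm: the middle of the surface that is visible of it).
- nets.place_of(query, camera): "point" ([x, y, z] in m, in world coordinates, good to about 4 mm: a listed point, or the origin of a listed thing).
The state is a dict: "time_s": time; "qpos": joint angles; "joint_velocities": joint speeds; "effort": joint torques, N m; "tool_pos": TCP position; "tool_rot": TCP orientation; "force": force on the tool from outside, world axes, zero at the start; "wrist_torque": the same for the moment, N m; "grip_width": finger opening in m; "grasp_force": force on a finger pad.
Only numpy, scipy, OpenCV 4.12 (cv2) and the standard library are available. Lean on these libraries where they do the work, as an engineer would, in place of code of your own. Each camera call takes 0.05 s, during which the arm holds its last target. There are 200 camera calls.

## Working session

There is one attempt and no reset: what is moved stays moved. The work goes in short steps, Python scripts to look and compute and a shell command to move; the robot and the scene stay as the last step left them, time stands still between calls to the robot, and variables do not carry over. Pictures are saved under pics/ and viewed, at most 14 in all, crops included, and the job is handed in when it is done.

```bash
ls; mkdir -p pics
python3 - <<'E'
from cell import get_obs, optics, env, nets
import cv2
o=get_obs(); print({k:o[k] for k in('time_s','tool_pos','tool_rot','grip_width','force')}, env.grip_depth)
for c in('scene','side'):
    p,d=optics.read_camera(c); cv2.imwrite(f'pics/{c}0.png',p[:,:,::-1])
    for q in ['long0_c','short0_c','wide_cradle','narrow_cradle','cap_top','mat','solder_spool','amp_box','screwdriver']:
        print(c,q,[( [round(float(x),3) for x in r['point']],round(r['confidence'],2)) for r in nets.place_of(q,c)])
E
```

```text
pics
{'time_s': 0.0, 'tool_pos': array([0.20485571, 0.61629763, 0.22148309]), 'tool_rot': array([-1.79893418e+02,  6.53782015e-03,  1.61620727e+02]), 'grip_width': 0.08720940384151296, 'force': array([ 0.55269056,  0.0916461 , -0.24149463])} 0.0187
scene long0_c [([0.528, -0.411, 0.019], 0.97)]
scene short0_c []
scene wide_cradle [([0.489, 0.332, -0.001], 0.96)]
scene narrow_cradle [([0.478, 0.075, 0.001], 0.91)]
scene cap_top [([0.657, 0.148, 0.146], 0.54)]
scene mat [([0.485, -0.276, 0.002], 0.68)]
scene solder_spool [([0.773, 0.06, -0.002], 0.93)]
scene amp_box [([0.715, 0.326, 0.001], 0.68), ([0.528, -0.409, 0.017], 0.31)]
scene screwdriver [([0.782, -0.11, 0.001], 0.81)]
side long0_c [([0.527, -0.411, 0.023], 0.95)]
side short0_c []
side wide_cradle [([0.49, 0.329, 0.001], 0.92)]
side narrow_cradle [([0.474, 0.07, 0.004], 0.98)]
side cap_top [([0.662, 0.147, 0.139], 0.58), ([0.783, -0.108, 0.001], 0.54)]
side mat [([0.485, -0.279, 0.004], 0.72), ([0.488, 0.327, 0.0], 0.69)]
side solder_spool [([0.773, 0.062, 0.002], 0.73)]
side amp_box [([0.72, 0.319, 0.002], 0.78)]
side screwdriver [([0.714, 0.318, 0.005], 0.68), ([0.785, -0.111, -0.001], 0.63)]
```

View pics/scene0.png

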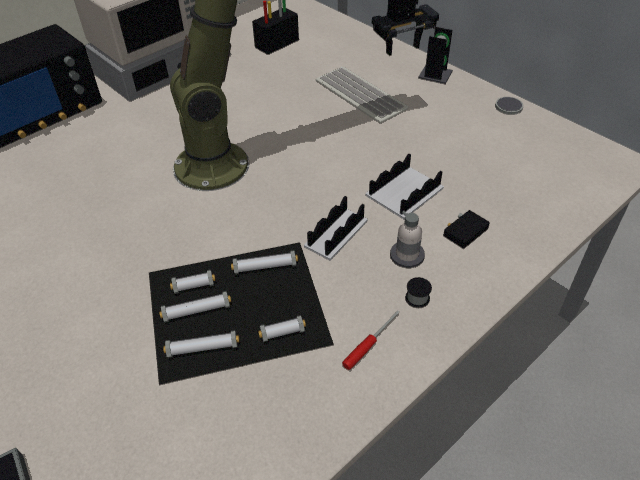

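View pics/side0.png

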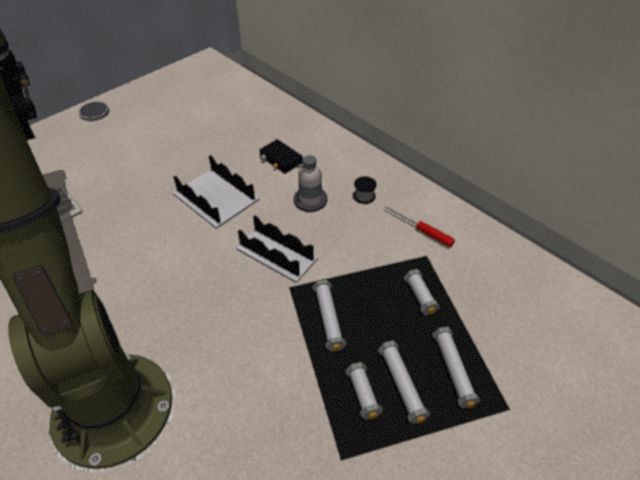

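The images show three long filters (scene pixels ~(265,262), (195,306), (201,344)) and two short ones (193,281), (283,328) on the mat. The cradles are at (335,228) and (405,188), and the canister is at (408,240). Next I measure them from the depth clouds.

```bash
cat > h.py <<'E'
from cell import get_obs, optics, env, nets
import numpy as np, cv2
from scipy.spatial.transform import Rotation as Ro
def cloud(c, pd=None):
    o=get_obs(); p,d=pd or optics.read_camera(c); i=optics.camera_info(c)
    f=240/np.tan(np.radians(i['fovy'])/2); v,u=np.mgrid[:480,:640]
    P=np.stack([(u-i['cx'])*d/f,(v-i['cy'])*d/f,d],-1)[d>0]; col=p[d>0]
    if c=='wrist':
        T=np.array(i['tool_from_camera']); P=P@T[:3,:3].T+T[:3,3]
        P=P@Ro.from_euler('xyz',o['tool_rot'],degrees=True).as_matrix().T+o['tool_pos']
    else: P=(P-i['t'])@np.array(i['R'])
    return P,col
def blobs(P,lo,hi,box,res=.002,amin=60):
    x0,x1,y0,y1=box
    m=(P[:,2]>lo)&(P[:,2]<hi)&(P[:,0]>x0)&(P[:,0]<x1)&(P[:,1]>y0)&(P[:,1]<y1); Q=P[m]
    g=np.zeros((int((x1-x0)/res)+1,int((y1-y0)/res)+1),np.uint8)
    g[((Q[:,0]-x0)/res).astype(int),((Q[:,1]-y0)/res).astype(int)]=1
    g=cv2.morphologyEx(g,cv2.MORPH_CLOSE,np.ones((3,3)))
    n,l,s,_=cv2.connectedComponentsWithStats(g); out=[]
    for k in range(1,n):
        if s[k,4]<amin: continue
        ix=np.argwhere(l==k).astype(np.float32)
        (cx,cy),(w,h),a=cv2.minAreaRect(ix)
        if w<h: w,h,a=h,w,a+90
        out.append((x0+cx*res,y0+cy*res,w*res,h*res,(a+90)%180-90))
    return out  # x,y,len,wid,long-axis direction deg about z
def show(b):
    for r in b: print('  x %.3f y %.3f len %.3f wid %.3f ang %.1f'%r)
def goto(x,y,z,yaw=None):
    o=get_obs(); R=Ro.from_euler('xyz',o['tool_rot'],degrees=True)
    d=R.inv().apply(np.array([x,y,z])-o['tool_pos'])*1000
    yaw=o['tool_rot'][2] if yaw is None else yaw
    w=(R.inv()*Ro.from_euler('xyz',[180,0,yaw],degrees=True)).as_rotvec(degrees=True)
    print('t=%.1f pos'%o['time_s'],o['tool_pos'].round(4),o['tool_rot'].round(1),'shift mm',d.round(1),'turn',w.round(1))
E
python3 - <<'E'
from h import *
A=cloud('scene')[0];B=cloud('side')[0]
for n,P in(('scene',A),('side',B),('both',np.r_[A,B])):
    print(n,'filters');show(blobs(P,.012,.06,(.28,.72,-.5,-.05)))
    print('rails');show(blobs(P,.03,.07,(.35,.62,-.05,.5)))
    print('plates');show(blobs(P,.006,.07,(.35,.62,-.05,.5)))
    print('cap');show(blobs(P,.13,.16,(.6,.72,.1,.2),.001))
E
```

```text
scene filters
  x 0.365 y -0.322 len 0.109 wid 0.036 ang 62.3
  x 0.439 y -0.153 len 0.169 wid 0.037 ang 55.9
  x 0.433 y -0.362 len 0.169 wid 0.033 ang 63.1
  x 0.531 y -0.415 len 0.170 wid 0.037 ang 56.3
  x 0.626 y -0.254 len 0.111 wid 0.040 ang 66.2
rails
  x 0.434 y 0.324 len 0.180 wid 0.017 ang -88.5
  x 0.450 y 0.060 len 0.176 wid 0.016 ang -78.9
  x 0.504 y 0.071 len 0.179 wid 0.013 ang -77.9
  x 0.548 y 0.328 len 0.180 wid 0.017 ang -88.5
plates
  x 0.495 y 0.324 len 0.188 wid 0.146 ang -90.0
  x 0.480 y 0.066 len 0.186 wid 0.088 ang -81.1
cap
  x 0.657 y 0.152 len 0.024 wid 0.013 ang 28.3
  x 0.667 y 0.132 len 0.024 wid 0.010 ang 39.8
side filters
  x 0.357 y -0.322 len 0.107 wid 0.042 ang 62.2
  x 0.426 y -0.360 len 0.170 wid 0.042 ang 63.4
  x 0.431 y -0.151 len 0.168 wid 0.042 ang 56.3
  x 0.523 y -0.415 len 0.167 wid 0.041 ang 56.1
  x 0.617 y -0.254 len 0.107 wid 0.042 ang 62.9
rails
  x 0.445 y 0.062 len 0.176 wid 0.013 ang -78.9
  x 0.431 y 0.325 len 0.178 wid 0.013 ang -87.8
  x 0.500 y 0.072 len 0.176 wid 0.014 ang -79.4
  x 0.544 y 0.329 len 0.178 wid 0.014 ang -8
[... 159 characters left out ...]
  x 0.652 y 0.141 len 0.030 wid 0.024 ang -72.5
both filters
  x 0.360 y -0.321 len 0.111 wid 0.047 ang 62.2
  x 0.428 y -0.360 len 0.171 wid 0.045 ang 63.4
  x 0.434 y -0.151 len 0.171 wid 0.048 ang 56.5
  x 0.527 y -0.414 len 0.173 wid 0.047 ang 56.1
  x 0.622 y -0.253 len 0.112 wid 0.047 ang 64.6
rails
  x 0.448 y 0.061 len 0.179 wid 0.019 ang -78.9
  x 0.433 y 0.324 len 0.180 wid 0.018 ang -87.8
  x 0.501 y 0.071 len 0.179 wid 0.018 ang -78.4
  x 0.547 y 0.328 len 0.180 wid 0.019 ang -87.1
plates
  x 0.475 y 0.066 len 0.189 wid 0.095 ang -79.1
  x 0.490 y 0.324 len 0.190 wid 0.152 ang -87.6
  x 0.616 y 0.142 len 0.044 wid 0.008 ang -90.0
cap
  x 0.654 y 0.143 len 0.048 wid 0.039 ang 22.5
```

Run:
```python
from h import *
goto(.658,.146,.165,125)
```

```text
t=1.1 pos [0.205  0.6168 0.2226] [180.    0.  161.6] shift mm [-578.3 -304.    57.6] turn [ 0.   0.  36.6]
```

```bash
python3 -m creep '[{"tx":-34,"ty":-18,"gripper":-1},{"tx":-68,"ty":-36,"gripper":-1},{"tx":-102,"ty":-54,"gripper":-1},{"tx":-136,"ty":-72,"gripper":-1},{"tx":-170,"ty":-90,"gripper":-1}]' 20
python3 -m creep '[{"tx":-34,"ty":-18,"gripper":-1},{"tx":-68,"ty":-36,"gripper":-1},{"tx":-102,"ty":-54,"gripper":-1},{"tx":-136,"ty":-72,"gripper":-1},{"tx":-170,"ty":-90,"gripper":-1}]'
python3 -m creep '[{"tx":-34,"ty":-18,"gripper":-1},{"tx":-68,"ty":-36,"gripper":-1},{"tx":-102,"ty":-54,"gripper":-1},{"tx":-136,"ty":-72,"gripper":-1},{"tx":-170,"ty":-90,"gripper":-1}]'
python3 -m creep '[{"tx":-14,"ty":-7,"wz":7,"gripper":-1},{"tx":-28,"ty":-14,"wz":14,"gripper":-1},{"tx":-42,"ty":-21,"wz":21,"gripper":-1},{"tx":-56,"ty":-28,"wz":28,"gripper":-1},{"tx":-68,"ty":-34,"wz":35,"gripper":-1}]'
python3 - <<'E'
from h import *
p,d=optics.read_camera('wrist'); cv2.imwrite('pics/w1.png',p[:,:,::-1])
print(nets.place_of('cap_top','wrist'))
P,_=cloud('wrist',(p,d)); show(blobs(P,.132,.15,(.55,.75,.05,.25),.001))
goto(.658,.146,.145)
E
```

```text
[]
t=1.2 pos [0.205  0.6168 0.2226] [180.    0.  161.6] shift mm [-578.4 -304.    77.6] turn [0. 0. 0.]validation failed for argument at $[0]...
validation failed for argument at $[0]...
validation failed for argument at $[0]...
validation failed for argument at $[0]...
```

View pics/w1.png

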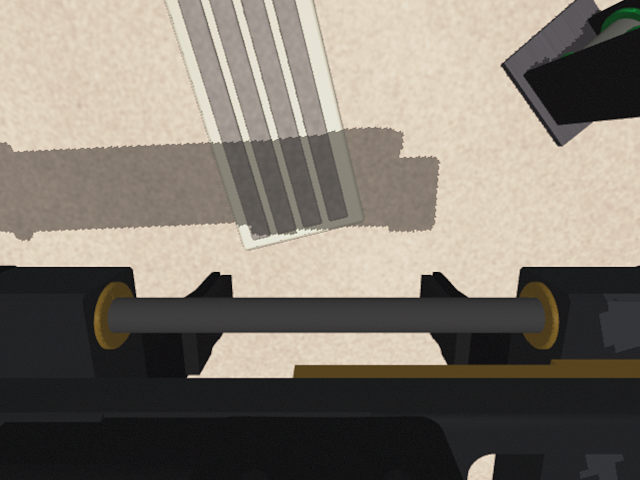

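The picture only shows the unmoved start view, because the rows were refused. I'll try a row with every key.

```bash
python3 -m creep '[{"wx":0,"wy":0,"wz":0,"tx":-34,"ty":-18,"tz":0,"gripper":-1},{"wx":0,"wy":0,"wz":0,"tx":-68,"ty":-36,"tz":0,"gripper":-1}]' 20; python3 -m creep --help | head -20
```

```text
time_s: 1.37
tool_pos: [0.2558, 0.5622, 0.2221]
tool_rot: [180.0, -0.1, 162.0]
force: [1.2, -0.8, 0.6]
grip_width: 0.0799
grasp_force: 0.0invalid input: not JSON, or not a number
```

```bash
python3 -m creep '[{"wx":0,"wy":0,"wz":0,"tx":-170,"ty":-90,"tz":0,"gripper":-1},{"wx":0,"wy":0,"wz":0,"tx":-170,"ty":-90,"tz":0,"gripper":-1},{"wx":0,"wy":0,"wz":0,"tx":-170,"ty":-90,"tz":0,"gripper":-1},{"wx":0,"wy":0,"wz":0,"tx":-170,"ty":-90,"tz":0,"gripper":-1},{"wx":0,"wy":0,"wz":0,"tx":-170,"ty":-90,"tz":0,"gripper":-1}]'
python3 -m creep '[{"wx":0,"wy":0,"wz":0,"tx":-170,"ty":-90,"tz":0,"gripper":-1},{"wx":0,"wy":0,"wz":0,"tx":-170,"ty":-90,"tz":0,"gripper":-1},{"wx":0,"wy":0,"wz":0,"tx":-170,"ty":-90,"tz":0,"gripper":-1},{"wx":0,"wy":0,"wz":0,"tx":-170,"ty":-90,"tz":0,"gripper":-1},{"wx":0,"wy":0,"wz":0,"tx":-170,"ty":-90,"tz":0,"gripper":-1}]'
python3 -m creep '[{"wx":0,"wy":0,"wz":35,"tx":-120,"ty":-65,"tz":0,"gripper":-1},{"wx":0,"wy":0,"wz":35,"tx":-120,"ty":-65,"tz":0,"gripper":-1},{"wx":0,"wy":0,"wz":35,"tx":-120,"ty":-65,"tz":0,"gripper":-1},{"wx":0,"wy":0,"wz":35,"tx":-120,"ty":-65,"tz":0,"gripper":-1},{"wx":0,"wy":0,"wz":35,"tx":-120,"ty":-65,"tz":0,"gripper":-1}]'
python3 - <<'E'
from h import *
p,d=optics.read_camera('wrist'); cv2.imwrite('pics/w2.png',p[:,:,::-1])
print(nets.place_of('cap_top','wrist'))
P,_=cloud('wrist',(p,d)); show(blobs(P,.132,.15,(.55,.75,.05,.25),.001))
goto(.658,.146,.145)
E
```

```text
time_s: 1.78
tool_pos: [0.3951, 0.4178, 0.223]
tool_rot: [-180.0, 0.1, 161.3]
force: [1.9, -0.1, -0.2]
grip_width: 0.0482
grasp_force: 0.0
time_s: 2.2
tool_pos: [0.5274, 0.2782, 0.223]
tool_rot: [-180.0, 0.1, 161.3]
force: [-1.1, -1.5, 0.1]
grip_width: 0.0149
grasp_force: 0.0
time_s: 2.62
tool_pos: [0.6204, 0.1774, 0.2225]
tool_rot: [-180.0, 0.2, 125.8]
force: [-1.3, -0.1, -0.9]
grip_width: 0.0006
grasp_force: 0.0
[]
t=2.7 pos [0.618  0.1826 0.2224] [-180.     0.   126.5] shift mm [-53.2  10.5  77.4] turn [-0.  0. -0.]
```

View pics/w2.png

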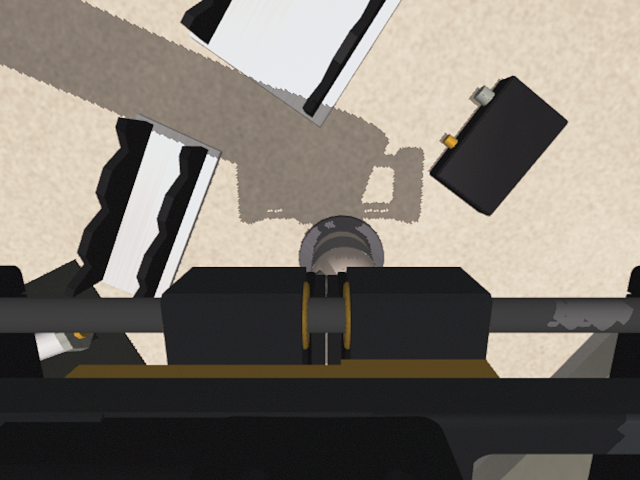

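The wrist view shows the shut fingers almost over the canister foot at pixel (341,255), which agrees with the estimate. Next I centre over the cap and press.

```bash
python3 -m creep '[{"wx":0,"wy":0,"wz":0,"tx":-53,"ty":10,"tz":0,"gripper":-1},{"wx":0,"wy":0,"wz":0,"tx":-53,"ty":10,"tz":30,"gripper":-1},{"wx":0,"wy":0,"wz":0,"tx":-53,"ty":10,"tz":60,"gripper":-1},{"wx":0,"wy":0,"wz":0,"tx":-53,"ty":10,"tz":70,"gripper":-1},{"wx":0,"wy":0,"wz":0,"tx":-53,"ty":10,"tz":70,"gripper":-1}]'
python3 -m creep '[{"wx":0,"wy":0,"wz":0,"tx":0,"ty":0,"tz":5,"gripper":-1},{"wx":0,"wy":0,"wz":0,"tx":0,"ty":0,"tz":10,"gripper":-1},{"wx":0,"wy":0,"wz":0,"tx":0,"ty":0,"tz":15,"gripper":-1},{"wx":0,"wy":0,"wz":0,"tx":0,"ty":0,"tz":15,"gripper":-1},{"wx":0,"wy":0,"wz":0,"tx":0,"ty":0,"tz":15,"gripper":-1}]'
python3 - <<'E'
from h import *
o=get_obs();print(o['tool_pos'],o['force'])
p,d=optics.read_camera('scene'); cv2.imwrite('pics/s3.png',cv2.resize(p[180:300,340:480,::-1],None,fx=4,fy=4))
E
```

```text
time_s: 3.13
tool_pos: [0.6542, 0.1484, 0.1489]
tool_rot: [-179.7, -0.2, 126.9]
force: [-0.3, 0.9, -0.9]
grip_width: 0.0003
grasp_force: 0.0
time_s: 3.55
tool_pos: [0.6578, 0.1484, 0.1391]
tool_rot: [179.8, -0.0, 126.7]
force: [-0.0, 2.0, 3.1]
grip_width: 0.0005
grasp_force: 1.4
[0.65779786 0.14835018 0.13910148] [-1.04332127e-03  1.96040674e+00  3.06753248e+00]
```

View pics/s3.png

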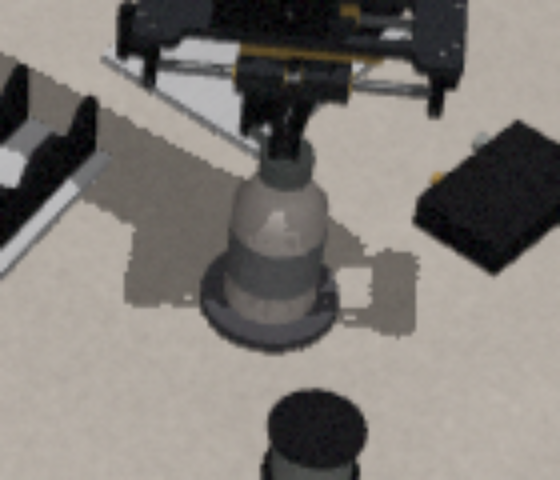

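The shut fingers sit on the cap (crop pixel ~(285,150)) and read about 3 N. I press on.

```bash
python3 -m creep '[{"wx":0,"wy":0,"wz":0,"tx":0,"ty":0,"tz":4,"gripper":-1},{"wx":0,"wy":0,"wz":0,"tx":0,"ty":0,"tz":8,"gripper":-1},{"wx":0,"wy":0,"wz":0,"tx":0,"ty":0,"tz":10,"gripper":-1},{"wx":0,"wy":0,"wz":0,"tx":0,"ty":0,"tz":10,"gripper":-1},{"wx":0,"wy":0,"wz":0,"tx":0,"ty":0,"tz":10,"gripper":-1}]'
```

```text
time_s: 4.02
tool_pos: [0.658, 0.1483, 0.1323]
tool_rot: [179.7, -0.0, 126.7]
force: [-6.5, 1.7, 20.3]
grip_width: 0.0007
grasp_force: 9.9
```

```bash
python3 -m creep '[{"wx":0,"wy":0,"wz":0,"tx":0,"ty":0,"tz":0,"gripper":-1},{"wx":0,"wy":0,"wz":0,"tx":0,"ty":0,"tz":-20,"gripper":-1},{"wx":0,"wy":0,"wz":7,"tx":0,"ty":0,"tz":-60,"gripper":-1},{"wx":0,"wy":0,"wz":14,"tx":0,"ty":0,"tz":-90,"gripper":-1},{"wx":0,"wy":0,"wz":21,"tx":0,"ty":0,"tz":-100,"gripper":0.4}]'
python3 -m creep '[{"wx":0,"wy":0,"wz":35,"tx":0,"ty":0,"tz":0,"gripper":0.4},{"wx":0,"wy":0,"wz":35,"tx":0,"ty":0,"tz":0,"gripper":0.4},{"wx":0,"wy":0,"wz":35,"tx":0,"ty":0,"tz":0,"gripper":0.4},{"wx":0,"wy":0,"wz":35,"tx":0,"ty":0,"tz":0,"gripper":0.4},{"wx":0,"wy":0,"wz":35,"tx":0,"ty":0,"tz":0,"gripper":0.4}]'
python3 - <<'E'
from h import *
A=cloud('scene')[0];B=cloud('side')[0]
print('cap',nets.place_of('cap_top','side'))
show(blobs(np.r_[A,B],.012,.06,(.28,.72,-.5,-.05)))
goto(.623,-.252,.2,64)
E
```

```text
time_s: 4.43
tool_pos: [0.6591, 0.1464, 0.2328]
tool_rot: [179.6, 0.0, 105.2]
force: [0.7, 0.6, 0.5]
grip_width: 0.0027
grasp_force: 0.0
time_s: 4.85
tool_pos: [0.6567, 0.1463, 0.2267]
tool_rot: [-180.0, 0.1, 70.2]
force: [0.3, -0.3, -0.4]
grip_width: 0.0328
grasp_force: 0.0
cap [{'point': [0.6645, 0.1479, 0.1422], 'confidence': 0.72}]
  x 0.359 y -0.320 len 0.111 wid 0.048 ang 63.4
  x 0.430 y -0.360 len 0.172 wid 0.047 ang 63.1
  x 0.435 y -0.151 len 0.173 wid 0.048 ang 56.1
  x 0.527 y -0.413 len 0.172 wid 0.047 ang 55.3
  x 0.621 y -0.252 len 0.112 wid 0.047 ang 65.2
t=5.0 pos [0.6568 0.1466 0.2269] [-1.80e+02  1.00e-01  7.08e+01] shift mm [-387.4   99.5   27.3] turn [-0.   0.1  6.8]
```

```bash
python3 -m creep '[{"wx":0,"wy":0,"wz":0,"tx":-194,"ty":50,"tz":0,"gripper":0.4},{"wx":0,"wy":0,"wz":0,"tx":-194,"ty":50,"tz":0,"gripper":0.4},{"wx":0,"wy":0,"wz":0,"tx":-194,"ty":50,"tz":0,"gripper":0.4},{"wx":0,"wy":0,"wz":0,"tx":-194,"ty":50,"tz":0,"gripper":0.4},{"wx":0,"wy":0,"wz":0,"tx":-194,"ty":50,"tz":0,"gripper":0.4}]'
python3 -m creep '[{"wx":0,"wy":0,"wz":6,"tx":-194,"ty":50,"tz":0,"gripper":0.4},{"wx":0,"wy":0,"wz":6,"tx":-194,"ty":50,"tz":0,"gripper":0.4},{"wx":0,"wy":0,"wz":6,"tx":-194,"ty":50,"tz":0,"gripper":0.4},{"wx":0,"wy":0,"wz":6,"tx":-194,"ty":50,"tz":0,"gripper":0.4},{"wx":0,"wy":0,"wz":6,"tx":-194,"ty":50,"tz":0,"gripper":0.4}]'
python3 - <<'E'
from h import *
p,d=optics.read_camera('wrist'); cv2.imwrite('pics/w4.png',p[:,:,::-1])
P,_=cloud('wrist',(p,d)); show(blobs(P,.012,.06,(.28,.72,-.5,-.05)))
goto(.623,-.252,.008,64)
E
```

```text
time_s: 5.42
tool_pos: [0.6388, -0.0568, 0.2276]
tool_rot: [180.0, 0.1, 70.7]
force: [0.5, -0.8, 0.4]
grip_width: 0.0603
grasp_force: 0.0
time_s: 5.83
tool_pos: [0.6211, -0.2561, 0.2275]
tool_rot: [180.0, 0.1, 64.7]
force: [0.8, -0.5, -0.1]
grip_width: 0.0608
grasp_force: 0.0
  x 0.438 y -0.152 len 0.156 wid 0.042 ang 54.0
  x 0.541 y -0.392 len 0.048 wid 0.031 ang 57.5
  x 0.618 y -0.260 len 0.111 wid 0.043 ang 62.9
t=5.9 pos [ 0.6181 -0.2652  0.2276] [179.9   0.5  64.1] shift mm [ 15.7  -1.8 219.5] turn [0.1 0.5 0.1]
```

View pics/w4.png

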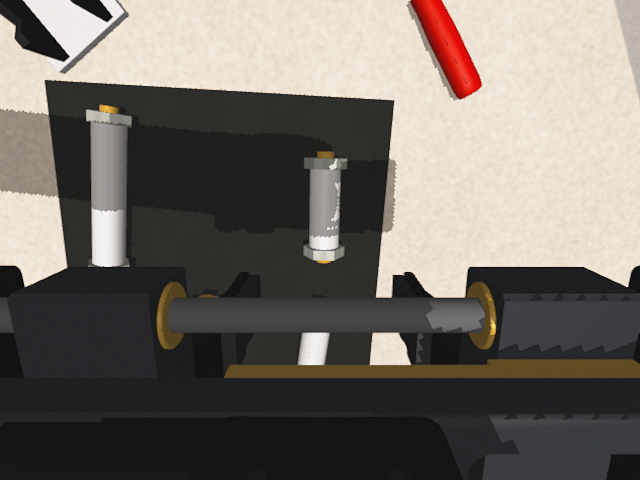

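The wrist view shows the target short filter at (325,205) and a long one at (110,185). The arm was still settling, so I measure once more.

Run:
```python
from h import *
get_obs(); optics.read_camera('side')
P,_=cloud('wrist'); show(blobs(P,.012,.06,(.28,.72,-.5,-.05)))
goto(.623,-.252,.008,64)
```

```text
x 0.437 y -0.145 len 0.161 wid 0.040 ang 56.3
  x 0.542 y -0.388 len 0.048 wid 0.031 ang 58.0
  x 0.621 y -0.250 len 0.112 wid 0.042 ang 63.4
t=6.0 pos [ 0.6204 -0.2573  0.2274] [-1.80e+02  1.00e-01  6.43e+01] shift mm [6.500e+00 1.000e-01 2.194e+02] turn [-0.   0.1  0.3]
```

```bash
python3 -m creep '[{"wx":0,"wy":0,"wz":1,"tx":7,"ty":0,"tz":40,"gripper":0.4},{"wx":0,"wy":0,"wz":1,"tx":7,"ty":0,"tz":80,"gripper":0.4},{"wx":0,"wy":0,"wz":1,"tx":7,"ty":0,"tz":120,"gripper":0.4},{"wx":0,"wy":0,"wz":1,"tx":7,"ty":0,"tz":150,"gripper":0.4},{"wx":0,"wy":0,"wz":1,"tx":7,"ty":0,"tz":170,"gripper":0.4}]'
python3 -m creep '[{"wx":0,"wy":0,"wz":0,"tx":0,"ty":0,"tz":20,"gripper":0.4},{"wx":0,"wy":0,"wz":0,"tx":0,"ty":0,"tz":35,"gripper":0.4},{"wx":0,"wy":0,"wz":0,"tx":0,"ty":0,"tz":47,"gripper":0.4},{"wx":0,"wy":0,"wz":0,"tx":0,"ty":0,"tz":47,"gripper":0.4},{"wx":0,"wy":0,"wz":0,"tx":0,"ty":0,"tz":47,"gripper":0.4}]'
python3 -c "from h import *; goto(.622,-.250,.008,63.5)"
python3 -m creep '[{"wx":0,"wy":0,"wz":0,"tx":0,"ty":0,"tz":0,"gripper":-1},{"wx":0,"wy":0,"wz":0,"tx":0,"ty":0,"tz":0,"gripper":-1},{"wx":0,"wy":0,"wz":0,"tx":0,"ty":0,"tz":0,"gripper":-1},{"wx":0,"wy":0,"wz":0,"tx":0,"ty":0,"tz":0,"gripper":-1},{"wx":0,"wy":0,"wz":0,"tx":0,"ty":0,"tz":0,"gripper":-1}]' 30
```

```text
time_s: 6.4
tool_pos: [0.6241, -0.2424, 0.0531]
tool_rot: [-179.7, -0.0, 63.9]
force: [0.0, -0.2, -0.5]
grip_width: 0.0612
grasp_force: 0.0
time_s: 6.82
tool_pos: [0.6259, -0.2452, 0.0105]
tool_rot: [-180.0, -0.0, 63.7]
force: [-0.7, -0.8, 0.7]
grip_width: 0.0606
grasp_force: 0.0
t=6.8 pos [ 0.6259 -0.2452  0.0105] [-180.    -0.    63.7] shift mm [-6.  -1.3  2.5] turn [-0.  -0.   0.2]
time_s: 7.23
tool_pos: [0.626, -0.2458, 0.0112]
tool_rot: [179.9, -0.0, 63.6]
force: [-1.2, 0.9, -0.4]
grip_width: 0.0354
grasp_force: 0.0
```

```bash
python3 -m creep '[{"wx":0,"wy":0,"wz":0,"tx":0,"ty":0,"tz":0,"gripper":-1},{"wx":0,"wy":0,"wz":0,"tx":0,"ty":0,"tz":0,"gripper":-1},{"wx":0,"wy":0,"wz":0,"tx":0,"ty":0,"tz":0,"gripper":-1},{"wx":0,"wy":0,"wz":0,"tx":0,"ty":0,"tz":-30,"gripper":-1},{"wx":0,"wy":0,"wz":0,"tx":0,"ty":0,"tz":-60,"gripper":-1}]'
python3 -m creep '[{"wx":0,"wy":0,"wz":0,"tx":0,"ty":0,"tz":-40,"gripper":-1},{"wx":0,"wy":0,"wz":0,"tx":0,"ty":0,"tz":-75,"gripper":-1},{"wx":0,"wy":0,"wz":0,"tx":0,"ty":0,"tz":-90,"gripper":-1},{"wx":0,"wy":0,"wz":0,"tx":0,"ty":0,"tz":-90,"gripper":-1},{"wx":0,"wy":0,"wz":0,"tx":0,"ty":0,"tz":-90,"gripper":-1}]'
python3 - <<'E'
from h import *
P,_=cloud('wrist'); o=get_obs(); Q=(P-o['tool_pos'])@Ro.from_euler('xyz',o['tool_rot'],degrees=True).as_matrix()
m=(abs(Q[:,1])<.03)&(Q[:,2]>-.04)&(Q[:,2]<.03)&(abs(Q[:,0])<.12)
h,e=np.histogram(Q[m,0],np.arange(-.12,.12,.005)); print([(round(b*1000),n) for b,n in zip(e,h) if n])
goto(.4865,.008,.16,11)
E
```

```text
time_s: 7.65
tool_pos: [0.6237, -0.2448, 0.0686]
tool_rot: [-179.7, 0.1, 63.6]
force: [0.7, 0.1, 0.2]
grip_width: 0.0292
grasp_force: 30.0
time_s: 8.07
tool_pos: [0.6259, -0.2458, 0.1609]
tool_rot: [179.9, -0.0, 63.6]
force: [0.0, 0.1, -2.3]
grip_width: 0.0288
grasp_force: 30.0
[(-30, np.int64(52)), (-25, np.int64(459)), (-20, np.int64(704)), (-15, np.int64(677)), (-10, np.int64(291)), (-5, np.int64(25)), (0, np.int64(16)), (5, np.int64(1079)), (10, np.int64(1350)), (15, np.int64(831)), (20, np.int64(842)), (25, np.int64(856)), (30, np.int64(726)), (35, np.int64(1279)), (40, np.int64(1842)), (45, np.int64(487)), (50, np.int64(172))]
t=8.1 pos [ 0.625  -0.2452  0.1592] [-179.9   -0.    63.6] shift mm [ 165.3 -236.6   -0.3] turn [-0.1  0.  52.6]
```

```bash
python3 -m creep '[{"wx":0,"wy":0,"wz":7,"tx":22,"ty":-32,"tz":0,"gripper":-1},{"wx":0,"wy":0,"wz":14,"tx":44,"ty":-64,"tz":0,"gripper":-1},{"wx":0,"wy":0,"wz":21,"tx":66,"ty":-96,"tz":0,"gripper":-1},{"wx":0,"wy":0,"wz":28,"tx":88,"ty":-128,"tz":0,"gripper":-1},{"wx":0,"wy":0,"wz":35,"tx":110,"ty":-158,"tz":0,"gripper":-1}]'
python3 -c "from h import *; optics.read_camera('side');goto(.4905,.009,.16,11)"
```

```text
time_s: 8.53
tool_pos: [0.5344, -0.0825, 0.1579]
tool_rot: [-179.9, 0.3, 30.6]
force: [1.0, 0.9, -0.4]
grip_width: 0.0293
grasp_force: 30.0
t=8.6 pos [ 0.532  -0.0743  0.1573] [-179.4    0.3   30.6] shift mm [  6.6 -92.9  -1.8] turn [-0.5  0.4 19.6]
```

```bash
python3 -m creep '[{"wx":0,"wy":0,"wz":7,"tx":7,"ty":-40,"tz":0,"gripper":-1},{"wx":0,"wy":0,"wz":14,"tx":7,"ty":-75,"tz":0,"gripper":-1},{"wx":0,"wy":0,"wz":20,"tx":7,"ty":-92,"tz":0,"gripper":-1},{"wx":0,"wy":0,"wz":20,"tx":7,"ty":-92,"tz":0,"gripper":-1},{"wx":0,"wy":0,"wz":20,"tx":7,"ty":-92,"tz":0,"gripper":-1}]'
python3 - <<'E'
from h import *
optics.read_camera('side')
p,d=optics.read_camera('wrist'); cv2.imwrite('pics/w5.png',p[:,:,::-1])
P,_=cloud('wrist',(p,d)); print('rails');show(blobs(P,.03,.07,(.35,.62,-.05,.2)))
goto(.4905,.009,.05,11)
E
```

```text
time_s: 9.0
tool_pos: [0.494, 0.0003, 0.1589]
tool_rot: [-180.0, 0.2, 11.1]
force: [-1.0, 1.0, -1.2]
grip_width: 0.0293
grasp_force: 30.0
rails
  x 0.498 y 0.098 len 0.127 wid 0.010 ang -78.7
t=9.1 pos [ 0.4954 -0.0024  0.1596] [1.8e+02 1.0e-01 1.1e+01] shift mm [ -2.4 -12.2 109.6] turn [ 0.   0.1 -0. ]
```

View pics/w5.png

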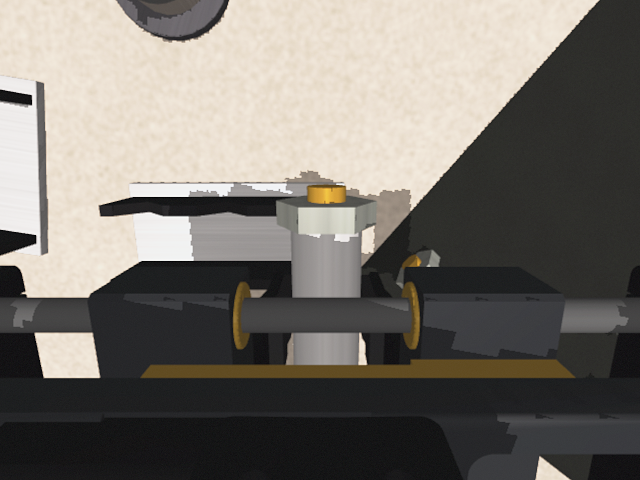

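The wrist view shows the held filter (325,270) over the narrow cradle, whose far rail is at (190,208). A mat filter's collar is at (418,265), well clear. I correct and lower.

```bash
python3 -m creep '[{"wx":0,"wy":0,"wz":0,"tx":-2,"ty":-12,"tz":0,"gripper":-1},{"wx":0,"wy":0,"wz":0,"tx":-2,"ty":-12,"tz":30,"gripper":-1},{"wx":0,"wy":0,"wz":0,"tx":-2,"ty":-12,"tz":60,"gripper":-1},{"wx":0,"wy":0,"wz":0,"tx":-2,"ty":-12,"tz":80,"gripper":-1},{"wx":0,"wy":0,"wz":0,"tx":-2,"ty":-12,"tz":80,"gripper":-1}]'
python3 -m creep '[{"wx":0,"wy":0,"wz":0,"tx":0,"ty":0,"tz":0,"gripper":-1},{"wx":0,"wy":0,"wz":0,"tx":0,"ty":0,"tz":10,"gripper":-1},{"wx":0,"wy":0,"wz":0,"tx":0,"ty":0,"tz":18,"gripper":-1},{"wx":0,"wy":0,"wz":0,"tx":0,"ty":0,"tz":24,"gripper":-1},{"wx":0,"wy":0,"wz":0,"tx":0,"ty":0,"tz":24,"gripper":-1}]'
python3 -c "from h import *;goto(.4905,.009,.054,11)"
```

```text
time_s: 9.52
tool_pos: [0.4882, 0.0075, 0.0764]
tool_rot: [179.9, 0.5, 10.8]
force: [-1.3, -0.6, -1.3]
grip_width: 0.0293
grasp_force: 30.0
time_s: 9.93
tool_pos: [0.4917, 0.0098, 0.0562]
tool_rot: [-180.0, 0.0, 10.9]
force: [-0.6, -0.3, -0.9]
grip_width: 0.0291
grasp_force: 30.0
t=9.9 pos [0.4917 0.0098 0.0562] [-180.     0.    10.9] shift mm [-1.3  0.6  2.2] turn [-0.   0.  -0.1]
```

```bash
python3 -m creep '[{"wx":0,"wy":0,"wz":0,"tx":0,"ty":0,"tz":2,"gripper":-1},{"wx":0,"wy":0,"wz":0,"tx":0,"ty":0,"tz":2,"gripper":0.1},{"wx":0,"wy":0,"wz":0,"tx":0,"ty":0,"tz":2,"gripper":0.1},{"wx":0,"wy":0,"wz":0,"tx":0,"ty":0,"tz":2,"gripper":0.1},{"wx":0,"wy":0,"wz":0,"tx":0,"ty":0,"tz":2,"gripper":0.1}]'
python3 -m creep '[{"wx":0,"wy":0,"wz":0,"tx":0,"ty":0,"tz":0,"gripper":0.1},{"wx":0,"wy":0,"wz":0,"tx":0,"ty":0,"tz":-30,"gripper":0.1},{"wx":0,"wy":0,"wz":0,"tx":0,"ty":0,"tz":-70,"gripper":0.1},{"wx":0,"wy":0,"wz":0,"tx":0,"ty":0,"tz":-110,"gripper":0.1},{"wx":0,"wy":0,"wz":0,"tx":0,"ty":0,"tz":-140,"gripper":0.1}]'
python3 -m creep '[{"wx":0,"wy":0,"wz":-7,"tx":0,"ty":0,"tz":0,"gripper":0.4},{"wx":0,"wy":0,"wz":-14,"tx":0,"ty":0,"tz":0,"gripper":0.4},{"wx":0,"wy":0,"wz":-21,"tx":0,"ty":0,"tz":0,"gripper":0.4},{"wx":0,"wy":0,"wz":-27,"tx":0,"ty":0,"tz":0,"gripper":0.4},{"wx":0,"wy":0,"wz":-27,"tx":0,"ty":0,"tz":0,"gripper":0.4}]'
python3 - <<'E'
from h import *
A=cloud('scene')[0];B=cloud('side')[0]
show(blobs(np.r_[A,B],.012,.06,(.28,.72,-.5,-.05)))
print('cradled');show(blobs(np.r_[A,B],.066,.085,(.35,.62,-.05,.2)))
goto(.36,-.320,.2,63)
E
```

```text
time_s: 10.35
tool_pos: [0.492, 0.0093, 0.055]
tool_rot: [180.0, -0.0, 10.9]
force: [-0.5, 0.2, -0.1]
grip_width: 0.0452
grasp_force: 0.0
time_s: 10.77
tool_pos: [0.4925, 0.009, 0.1979]
tool_rot: [-180.0, -0.2, 10.8]
force: [0.9, 1.1, -0.2]
grip_width: 0.0479
grasp_force: 0.0
time_s: 11.18
tool_pos: [0.4917, 0.0094, 0.1949]
tool_rot: [180.0, -0.0, 38.0]
force: [0.2, 0.4, 0.2]
grip_width: 0.0603
grasp_force: 0.0
  x 0.360 y -0.321 len 0.113 wid 0.047 ang 62.2
  x 0.430 y -0.361 len 0.173 wid 0.048 ang 63.1
  x 0.433 y -0.151 len 0.173 wid 0.044 ang 56.3
  x 0.527 y -0.414 len 0.173 wid 0.046 ang 56.3
cradled
  x 0.486 y 0.005 len 0.114 wid 0.041 ang 11.8
t=11.3 pos [0.4917 0.0094 0.1948] [180.   -0.   37.7] shift mm [-305.7  180.    -5.2] turn [  0.   -0.  -25.3]
```

```bash
python3 -m creep '[{"wx":0,"wy":0,"wz":0,"tx":-153,"ty":90,"tz":0,"gripper":0.4},{"wx":0,"wy":0,"wz":0,"tx":-153,"ty":90,"tz":0,"gripper":0.4},{"wx":0,"wy":0,"wz":0,"tx":-153,"ty":90,"tz":0,"gripper":0.4},{"wx":0,"wy":0,"wz":0,"tx":-153,"ty":90,"tz":0,"gripper":0.4},{"wx":0,"wy":0,"wz":0,"tx":-153,"ty":90,"tz":0,"gripper":0.4}]'
python3 -m creep '[{"wx":0,"wy":0,"wz":-25,"tx":-153,"ty":90,"tz":0,"gripper":0.4},{"wx":0,"wy":0,"wz":-25,"tx":-153,"ty":90,"tz":0,"gripper":0.4},{"wx":0,"wy":0,"wz":-25,"tx":-153,"ty":90,"tz":0,"gripper":0.4},{"wx":0,"wy":0,"wz":-25,"tx":-153,"ty":90,"tz":0,"gripper":0.4},{"wx":0,"wy":0,"wz":-25,"tx":-153,"ty":90,"tz":0,"gripper":0.4}]'
python3 -m creep '[{"wx":0,"wy":0,"wz":0,"tx":0,"ty":0,"tz":40,"gripper":0.4},{"wx":0,"wy":0,"wz":0,"tx":0,"ty":0,"tz":70,"gripper":0.4},{"wx":0,"wy":0,"wz":0,"tx":0,"ty":0,"tz":70,"gripper":0.4},{"wx":0,"wy":0,"wz":0,"tx":0,"ty":0,"tz":70,"gripper":0.4}]'
python3 -c "
from h import *
P,_=cloud('wrist'); show(blobs(P,.012,.06,(.28,.72,-.5,-.05)))
goto(.361,-.32,.01,62.5)"
```

```text
time_s: 11.7
tool_pos: [0.4236, -0.1621, 0.1949]
tool_rot: [180.0, 0.0, 37.2]
force: [-0.4, -0.4, -0.5]
grip_width: 0.0609
grasp_force: 0.0
time_s: 12.12
tool_pos: [0.3581, -0.3251, 0.1952]
tool_rot: [179.9, -0.0, 62.7]
force: [0.1, 0.4, 0.2]
grip_width: 0.061
grasp_force: 0.0
time_s: 12.45
tool_pos: [0.3592, -0.3205, 0.124]
tool_rot: [-179.8, 0.2, 62.7]
force: [1.0, -0.4, -0.1]
grip_width: 0.0614
grasp_force: 0.0
  x 0.361 y -0.315 len 0.104 wid 0.043 ang 62.1
  x 0.399 y -0.197 len 0.052 wid 0.042 ang 64.8
  x 0.436 y -0.336 len 0.127 wid 0.043 ang 59.4
  x 0.542 y -0.383 len 0.107 wid 0.033 ang 59.7
t=12.5 pos [ 0.3606 -0.321   0.1255] [-1.80e+02  1.00e-01  6.28e+01] shift mm [ 1.300e+00 -1.000e-01  1.155e+02] turn [-0.   0.1  0.3]
```

```bash
python3 -m creep '[{"wx":0,"wy":0,"wz":0,"tx":2,"ty":0,"tz":40,"gripper":0.4},{"wx":0,"wy":0,"wz":0,"tx":2,"ty":0,"tz":75,"gripper":0.4},{"wx":0,"wy":0,"wz":0,"tx":2,"ty":0,"tz":100,"gripper":0.4},{"wx":0,"wy":0,"wz":0,"tx":2,"ty":0,"tz":115,"gripper":0.4},{"wx":0,"wy":0,"wz":0,"tx":2,"ty":0,"tz":115,"gripper":0.4}]'
python3 -m creep '[{"wx":0,"wy":0,"wz":0,"tx":0,"ty":0,"tz":0,"gripper":0.4},{"wx":0,"wy":0,"wz":0,"tx":0,"ty":0,"tz":0,"gripper":-1},{"wx":0,"wy":0,"wz":0,"tx":0,"ty":0,"tz":0,"gripper":-1},{"wx":0,"wy":0,"wz":0,"tx":0,"ty":0,"tz":0,"gripper":-1},{"wx":0,"wy":0,"wz":0,"tx":0,"ty":0,"tz":0,"gripper":-1}]' 30
python3 -m creep '[{"wx":0,"wy":0,"wz":0,"tx":0,"ty":0,"tz":0,"gripper":-1},{"wx":0,"wy":0,"wz":0,"tx":0,"ty":0,"tz":0,"gripper":-1},{"wx":0,"wy":0,"wz":0,"tx":0,"ty":0,"tz":0,"gripper":-1},{"wx":0,"wy":0,"wz":0,"tx":0,"ty":0,"tz":-30,"gripper":-1},{"wx":0,"wy":0,"wz":0,"tx":0,"ty":0,"tz":-60,"gripper":-1}]'
python3 -m creep '[{"wx":0,"wy":0,"wz":0,"tx":0,"ty":0,"tz":-40,"gripper":-1},{"wx":0,"wy":0,"wz":0,"tx":0,"ty":0,"tz":-75,"gripper":-1},{"wx":0,"wy":0,"wz":0,"tx":0,"ty":0,"tz":-90,"gripper":-1},{"wx":0,"wy":0,"wz":0,"tx":0,"ty":0,"tz":-90,"gripper":-1},{"wx":0,"wy":0,"wz":0,"tx":0,"ty":0,"tz":-90,"gripper":-1}]'
cat >> h.py <<'E'
def held():
    P,_=cloud('wrist'); o=get_obs(); Q=(P-o['tool_pos'])@Ro.from_euler('xyz',o['tool_rot'],degrees=True).as_matrix()
    m=(abs(Q[:,1])<.03)&(Q[:,2]>-.04)&(Q[:,2]<.03)&(abs(Q[:,0])<.12)
    q=np.sort(Q[m,0]); print('held: far end at tool x mm', (q[[-200,-50,-10]]*1000).round(1), 'width',o['grip_width'])
E
python3 -c "
from h import *
held(); goto(.4635,.126,.16,11)"
```

```text
time_s: 12.92
tool_pos: [0.3622, -0.3173, 0.0095]
tool_rot: [-179.9, -0.1, 63.0]
force: [0.2, -0.3, -0.7]
grip_width: 0.0611
grasp_force: 0.0
time_s: 13.33
tool_pos: [0.3628, -0.3188, 0.0109]
tool_rot: [179.9, -0.0, 62.9]
force: [-0.2, 0.4, -0.0]
grip_width: 0.0419
grasp_force: 0.0
time_s: 13.75
tool_pos: [0.3596, -0.3182, 0.0689]
tool_rot: [-179.7, 0.2, 62.8]
force: [0.8, 0.9, 0.3]
grip_width: 0.0293
grasp_force: 30.0
time_s: 14.17
tool_pos: [0.3623, -0.3183, 0.1599]
tool_rot: [179.9, -0.1, 62.9]
force: [-0.2, -0.4, -2.1]
grip_width: 0.0295
grasp_force: 30.0
held: far end at tool x mm [54.5 55.7 55.8] width 0.029304164165886968
t=14.2 pos [ 0.3614 -0.3179  0.1589] [-1.799e+02 -1.000e-01  6.290e+01] shift mm [ 441.8 -111.2   -0.6] turn [-0.1 -0.  51.9]
```

```bash
python3 -m creep '[{"wx":0,"wy":0,"wz":7,"tx":40,"ty":4,"tz":0,"gripper":-1},{"wx":0,"wy":0,"wz":14,"tx":80,"ty":8,"tz":0,"gripper":-1},{"wx":0,"wy":0,"wz":21,"tx":120,"ty":12,"tz":0,"gripper":-1},{"wx":0,"wy":0,"wz":28,"tx":160,"ty":16,"tz":0,"gripper":-1},{"wx":0,"wy":0,"wz":35,"tx":200,"ty":20,"tz":0,"gripper":-1}]'
python3 -m creep '[{"wx":0,"wy":0,"wz":7,"tx":0,"ty":0,"tz":0,"gripper":-1},{"wx":0,"wy":0,"wz":14,"tx":0,"ty":0,"tz":0,"gripper":-1},{"wx":0,"wy":0,"wz":17,"tx":0,"ty":0,"tz":0,"gripper":-1},{"wx":0,"wy":0,"wz":17,"tx":0,"ty":0,"tz":0,"gripper":-1},{"wx":0,"wy":0,"wz":17,"tx":0,"ty":0,"tz":0,"gripper":-1}]'
python3 -c "
from h import *
goto(.4635,.126,.16,11)"
```

```text
time_s: 14.63
tool_pos: [0.4641, -0.1569, 0.1573]
tool_rot: [-179.9, 0.2, 29.6]
force: [1.0, 0.3, -0.9]
grip_width: 0.029
grasp_force: 30.0
time_s: 15.05
tool_pos: [0.4639, -0.1583, 0.1579]
tool_rot: [180.0, 0.2, 13.1]
force: [-0.5, -0.4, -1.9]
grip_width: 0.0289
grasp_force: 30.0
t=15.1 pos [ 0.4639 -0.1583  0.1579] [180.    0.2  13.1] shift mm [  63.9 -277.1   -2.4] turn [0.  0.2 2.1]
```

```bash
python3 -m creep '[{"wx":0,"wy":0,"wz":0,"tx":32,"ty":-139,"tz":0,"gripper":-1},{"wx":0,"wy":0,"wz":0,"tx":32,"ty":-139,"tz":0,"gripper":-1},{"wx":0,"wy":0,"wz":0,"tx":32,"ty":-139,"tz":0,"gripper":-1},{"wx":0,"wy":0,"wz":0,"tx":32,"ty":-139,"tz":0,"gripper":-1},{"wx":0,"wy":0,"wz":0,"tx":32,"ty":-139,"tz":0,"gripper":-1}]'
python3 -m creep '[{"wx":0,"wy":0,"wz":2,"tx":32,"ty":-138,"tz":0,"gripper":-1},{"wx":0,"wy":0,"wz":2,"tx":32,"ty":-138,"tz":0,"gripper":-1},{"wx":0,"wy":0,"wz":2,"tx":32,"ty":-138,"tz":0,"gripper":-1},{"wx":0,"wy":0,"wz":2,"tx":32,"ty":-138,"tz":0,"gripper":-1},{"wx":0,"wy":0,"wz":2,"tx":32,"ty":-138,"tz":0,"gripper":-1}]'
python3 -m creep '[{"wx":0,"wy":0,"wz":0,"tx":0,"ty":0,"tz":0,"gripper":-1},{"wx":0,"wy":0,"wz":0,"tx":0,"ty":0,"tz":30,"gripper":-1},{"wx":0,"wy":0,"wz":0,"tx":0,"ty":0,"tz":50,"gripper":-1},{"wx":0,"wy":0,"wz":0,"tx":0,"ty":0,"tz":50,"gripper":-1},{"wx":0,"wy":0,"wz":0,"tx":0,"ty":0,"tz":50,"gripper":-1}]'
python3 -c "
from h import *
held();goto(.4635,.126,.054,11)"
```

```text
time_s: 15.47
tool_pos: [0.4642, -0.0104, 0.1586]
tool_rot: [-179.9, 0.1, 13.6]
force: [0.6, 0.2, -0.9]
grip_width: 0.0294
grasp_force: 30.0
time_s: 15.88
tool_pos: [0.4644, 0.1301, 0.1587]
tool_rot: [180.0, 0.1, 11.5]
force: [0.1, -0.1, -2.0]
grip_width: 0.0298
grasp_force: 3.0
time_s: 16.3
tool_pos: [0.4646, 0.1234, 0.109]
tool_rot: [179.9, 0.2, 10.8]
force: [0.1, 0.8, -1.0]
grip_width: 0.0293
grasp_force: 30.0
held: far end at tool x mm [53.7 54.8 54.9] width 0.029184511044472783
t=16.4 pos [0.4657 0.1243 0.1102] [180.    0.   10.9] shift mm [-1.8 -2.1 56.1] turn [ 0.   0.  -0.1]
```

The grip slackened once (3 N), but the filter is still held and centred. I place it.

```bash
python3 -m creep '[{"wx":0,"wy":0,"wz":0,"tx":-2,"ty":-2,"tz":20,"gripper":-1},{"wx":0,"wy":0,"wz":0,"tx":-2,"ty":-2,"tz":35,"gripper":-1},{"wx":0,"wy":0,"wz":0,"tx":-2,"ty":-2,"tz":48,"gripper":-1},{"wx":0,"wy":0,"wz":0,"tx":-2,"ty":-2,"tz":56,"gripper":-1},{"wx":0,"wy":0,"wz":0,"tx":-2,"ty":-2,"tz":56,"gripper":-1}]'
python3 -m creep '[{"wx":0,"wy":0,"wz":0,"tx":0,"ty":0,"tz":0,"gripper":-1},{"wx":0,"wy":0,"wz":0,"tx":0,"ty":0,"tz":0,"gripper":0.1},{"wx":0,"wy":0,"wz":0,"tx":0,"ty":0,"tz":0,"gripper":0.1},{"wx":0,"wy":0,"wz":0,"tx":0,"ty":0,"tz":0,"gripper":0.1},{"wx":0,"wy":0,"wz":0,"tx":0,"ty":0,"tz":0,"gripper":0.1}]'
python3 -m creep '[{"wx":0,"wy":0,"wz":0,"tx":0,"ty":0,"tz":0,"gripper":0.1},{"wx":0,"wy":0,"wz":0,"tx":0,"ty":0,"tz":-30,"gripper":0.1},{"wx":0,"wy":0,"wz":0,"tx":0,"ty":0,"tz":-70,"gripper":0.1},{"wx":0,"wy":0,"wz":0,"tx":0,"ty":0,"tz":-110,"gripper":0.1},{"wx":0,"wy":0,"wz":0,"tx":0,"ty":0,"tz":-140,"gripper":0.1}]'
python3 -m creep '[{"wx":0,"wy":0,"wz":-7,"tx":0,"ty":0,"tz":0,"gripper":0.4},{"wx":0,"wy":0,"wz":-14,"tx":0,"ty":0,"tz":0,"gripper":0.4},{"wx":0,"wy":0,"wz":-21,"tx":0,"ty":0,"tz":0,"gripper":0.4},{"wx":0,"wy":0,"wz":-28,"tx":0,"ty":0,"tz":0,"gripper":0.4},{"wx":0,"wy":0,"wz":-28,"tx":0,"ty":0,"tz":0,"gripper":0.4}]'
cat >> h.py <<'E'
def survey():
    P=np.r_[cloud('scene')[0],cloud('side')[0]]
    print('mat');show(blobs(P,.012,.06,(.28,.72,-.5,-.05)))
    print('narrow');show(blobs(P,.066,.085,(.35,.62,-.05,.2)))
    print('wide');show(blobs(P,.066,.085,(.35,.62,.2,.46)))
E
python3 -c "
from h import *
survey();goto(.434,-.150,.2,56)"
```

```text
time_s: 16.77
tool_pos: [0.4634, 0.1277, 0.0541]
tool_rot: [-180.0, -0.0, 11.0]
force: [-0.5, -0.1, -1.7]
grip_width: 0.0291
grasp_force: 30.0
time_s: 17.18
tool_pos: [0.4633, 0.1276, 0.0543]
tool_rot: [-180.0, -0.1, 11.0]
force: [0.2, -0.3, -0.3]
grip_width: 0.0453
grasp_force: 0.0
time_s: 17.6
tool_pos: [0.4636, 0.1275, 0.197]
tool_rot: [-180.0, -0.2, 11.0]
force: [2.1, 0.4, -0.7]
grip_width: 0.0477
grasp_force: 0.0
time_s: 18.02
tool_pos: [0.4628, 0.1276, 0.1939]
tool_rot: [-180.0, -0.0, 39.2]
force: [-0.1, 0.3, -0.1]
grip_width: 0.0606
grasp_force: 0.0
mat
  x 0.428 y -0.361 len 0.172 wid 0.046 ang 63.1
  x 0.445 y -0.109 len 0.166 wid 0.044 ang 56.3
  x 0.527 y -0.413 len 0.173 wid 0.047 ang 56.3
narrow
  x 0.464 y 0.124 len 0.115 wid 0.042 ang 12.0
  x 0.487 y 0.006 len 0.115 wid 0.040 ang 10.3
wide
t=18.1 pos [0.4628 0.1275 0.1938] [180.   -0.   38.8] shift mm [-196.4  198.2   -6.2] turn [  0.   -0.  -17.2]
```

The knocked filter is now at about (.445,-.109) with its end near the narrow cradle, so I remeasure it from close by.

```bash
python3 -m creep '[{"wx":0,"wy":0,"wz":0,"tx":-120,"ty":130,"tz":0,"gripper":0.4},{"wx":0,"wy":0,"wz":0,"tx":-120,"ty":130,"tz":0,"gripper":0.4},{"wx":0,"wy":0,"wz":0,"tx":-120,"ty":130,"tz":0,"gripper":0.4},{"wx":0,"wy":0,"wz":0,"tx":-120,"ty":130,"tz":0,"gripper":0.4},{"wx":0,"wy":0,"wz":0,"tx":-120,"ty":130,"tz":0,"gripper":0.4}]'
python3 -m creep '[{"wx":0,"wy":0,"wz":-17,"tx":-40,"ty":42,"tz":0,"gripper":0.4},{"wx":0,"wy":0,"wz":-17,"tx":-40,"ty":42,"tz":0,"gripper":0.4},{"wx":0,"wy":0,"wz":-17,"tx":-40,"ty":42,"tz":0,"gripper":0.4},{"wx":0,"wy":0,"wz":-17,"tx":-40,"ty":42,"tz":0,"gripper":0.4},{"wx":0,"wy":0,"wz":-17,"tx":-40,"ty":42,"tz":0,"gripper":0.4}]'
python3 - <<'E'
from h import *
P=np.r_[cloud('scene')[0],cloud('side')[0]]
show(blobs(P,.012,.06,(.28,.52,-.3,-.02)))
p,d=optics.read_camera('wrist'); cv2.imwrite('pics/w6.png',p[:,:,::-1])
P,_=cloud('wrist',(p,d)); print('w');show(blobs(P,.012,.06,(.28,.52,-.3,-.02)))
goto(.446,-.108,.01,56.3)
E
```

```text
time_s: 18.53
tool_pos: [0.4507, -0.0562, 0.1941]
tool_rot: [179.9, 0.0, 38.3]
force: [0.0, 0.1, 0.2]
grip_width: 0.0609
grasp_force: 0.0
time_s: 18.95
tool_pos: [0.4468, -0.1063, 0.1938]
tool_rot: [-180.0, -0.0, 55.8]
force: [0.6, -0.3, 0.5]
grip_width: 0.0611
grasp_force: 0.0
  x 0.447 y -0.106 len 0.174 wid 0.063 ang 63.8
  x 0.461 y -0.290 len 0.042 wid 0.020 ang 0.0
w
  x 0.448 y -0.100 len 0.163 wid 0.043 ang 57.4
t=19.1 pos [ 0.4469 -0.1058  0.1937] [180.   0.  56.] shift mm [ -2.3   0.5 183.7] turn [ 0.   0.  -0.3]
```

View pics/w6.png

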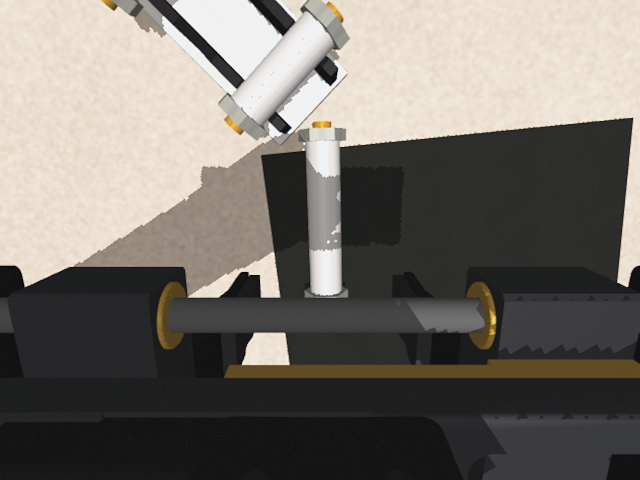

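The wrist view shows the knocked filter at (325,215), aligned between the fingers and just clear of the narrow cradle at (285,130). I grasp it.

```bash
python3 -m creep '[{"wx":0,"wy":0,"wz":0,"tx":0,"ty":0,"tz":40,"gripper":0.4},{"wx":0,"wy":0,"wz":0,"tx":0,"ty":0,"tz":80,"gripper":0.4},{"wx":0,"wy":0,"wz":0,"tx":0,"ty":0,"tz":115,"gripper":0.4},{"wx":0,"wy":0,"wz":0,"tx":0,"ty":0,"tz":140,"gripper":0.4},{"wx":0,"wy":0,"wz":0,"tx":0,"ty":0,"tz":155,"gripper":0.4}]'
python3 -m creep '[{"wx":0,"wy":0,"wz":0,"tx":0,"ty":0,"tz":15,"gripper":0.4},{"wx":0,"wy":0,"wz":0,"tx":0,"ty":0,"tz":28,"gripper":0.4},{"wx":0,"wy":0,"wz":0,"tx":0,"ty":0,"tz":28,"gripper":0.4},{"wx":0,"wy":0,"wz":0,"tx":0,"ty":0,"tz":28,"gripper":-1},{"wx":0,"wy":0,"wz":0,"tx":0,"ty":0,"tz":28,"gripper":-1}]' 35
python3 -m creep '[{"wx":0,"wy":0,"wz":0,"tx":0,"ty":0,"tz":0,"gripper":-1},{"wx":0,"wy":0,"wz":0,"tx":0,"ty":0,"tz":0,"gripper":-1},{"wx":0,"wy":0,"wz":0,"tx":0,"ty":0,"tz":0,"gripper":-1},{"wx":0,"wy":0,"wz":0,"tx":0,"ty":0,"tz":0,"gripper":-1},{"wx":0,"wy":0,"wz":0,"tx":0,"ty":0,"tz":0,"gripper":-1}]'
python3 -m creep '[{"wx":0,"wy":0,"wz":0,"tx":0,"ty":0,"tz":-40,"gripper":-1},{"wx":0,"wy":0,"wz":0,"tx":0,"ty":0,"tz":-80,"gripper":-1},{"wx":0,"wy":0,"wz":0,"tx":0,"ty":0,"tz":-120,"gripper":-1},{"wx":0,"wy":0,"wz":0,"tx":0,"ty":0,"tz":-160,"gripper":-1},{"wx":0,"wy":0,"wz":0,"tx":0,"ty":0,"tz":-170,"gripper":-1}]'
python3 -c "
from h import *
optics.read_camera('side');held(); goto(.492,.267,.18,2.3)"
```

```text
time_s: 19.52
tool_pos: [0.4447, -0.106, 0.0358]
tool_rot: [-179.8, 0.2, 56.0]
force: [0.2, 0.0, 0.1]
grip_width: 0.0608
grasp_force: 0.0
time_s: 19.93
tool_pos: [0.4474, -0.1066, 0.0113]
tool_rot: [180.0, -0.0, 56.0]
force: [-0.5, 0.2, 0.2]
grip_width: 0.0539
grasp_force: 0.0
time_s: 20.35
tool_pos: [0.4468, -0.1063, 0.0112]
tool_rot: [-180.0, -0.0, 56.0]
force: [-1.6, 1.6, 5.1]
grip_width: 0.0289
grasp_force: 35.0
time_s: 20.77
tool_pos: [0.4501, -0.1074, 0.1862]
tool_rot: [179.6, -0.4, 56.0]
force: [2.1, -1.3, -2.1]
grip_width: 0.029
grasp_force: 35.0
held: far end at tool x mm [87.1 88.4 88.8] width 0.029029842875828552
t=20.9 pos [ 0.4484 -0.1066  0.1825] [179.8  -0.3  56. ] shift mm [ 334.2 -172.6    3.7] turn [ 0.  -0.3 53.7]
```

```bash
python3 -m creep '[{"wx":0,"wy":0,"wz":7,"tx":32,"ty":-17,"tz":0,"gripper":-1},{"wx":0,"wy":0,"wz":14,"tx":64,"ty":-34,"tz":0,"gripper":-1},{"wx":0,"wy":0,"wz":21,"tx":96,"ty":-51,"tz":0,"gripper":-1},{"wx":0,"wy":0,"wz":28,"tx":128,"ty":-68,"tz":0,"gripper":-1},{"wx":0,"wy":0,"wz":35,"tx":160,"ty":-84,"tz":0,"gripper":-1}]'
python3 -m creep '[{"wx":0,"wy":0,"wz":7,"tx":0,"ty":0,"tz":0,"gripper":-1},{"wx":0,"wy":0,"wz":14,"tx":0,"ty":0,"tz":0,"gripper":-1},{"wx":0,"wy":0,"wz":19,"tx":0,"ty":0,"tz":0,"gripper":-1},{"wx":0,"wy":0,"wz":19,"tx":0,"ty":0,"tz":0,"gripper":-1},{"wx":0,"wy":0,"wz":19,"tx":0,"ty":0,"tz":0,"gripper":-1}]'
python3 -c "
from h import *
optics.read_camera('side'); goto(.486,.387,.16,2.3)"
```

```text
time_s: 21.28
tool_pos: [0.4645, 0.0741, 0.1774]
tool_rot: [180.0, 0.3, 20.7]
force: [1.4, -0.5, -2.4]
grip_width: 0.0294
grasp_force: 34.9
time_s: 21.7
tool_pos: [0.4652, 0.0722, 0.1782]
tool_rot: [179.9, 0.2, 2.1]
force: [-0.3, -0.2, -2.0]
grip_width: 0.029
grasp_force: 34.9
t=21.8 pos [0.4655 0.0722 0.1788] [179.9   0.2   2.1] shift mm [  32.3 -313.8   18.2] turn [ 0.1  0.2 -0.2]
```

```bash
python3 -m creep '[{"wx":0,"wy":0,"wz":0,"tx":16,"ty":-157,"tz":0,"gripper":-1},{"wx":0,"wy":0,"wz":0,"tx":16,"ty":-157,"tz":0,"gripper":-1},{"wx":0,"wy":0,"wz":0,"tx":16,"ty":-157,"tz":0,"gripper":-1},{"wx":0,"wy":0,"wz":0,"tx":16,"ty":-157,"tz":0,"gripper":-1},{"wx":0,"wy":0,"wz":0,"tx":16,"ty":-157,"tz":0,"gripper":-1}]'
python3 -m creep '[{"wx":0,"wy":0,"wz":0,"tx":16,"ty":-157,"tz":0,"gripper":-1},{"wx":0,"wy":0,"wz":0,"tx":16,"ty":-157,"tz":0,"gripper":-1},{"wx":0,"wy":0,"wz":0,"tx":16,"ty":-157,"tz":0,"gripper":-1},{"wx":0,"wy":0,"wz":0,"tx":16,"ty":-157,"tz":0,"gripper":-1},{"wx":0,"wy":0,"wz":0,"tx":16,"ty":-157,"tz":0,"gripper":-1}]'
python3 -m creep '[{"wx":0,"wy":0,"wz":0,"tx":0,"ty":0,"tz":10,"gripper":-1},{"wx":0,"wy":0,"wz":0,"tx":0,"ty":0,"tz":40,"gripper":-1},{"wx":0,"wy":0,"wz":0,"tx":0,"ty":0,"tz":65,"gripper":-1},{"wx":0,"wy":0,"wz":0,"tx":0,"ty":0,"tz":70,"gripper":-1},{"wx":0,"wy":0,"wz":0,"tx":0,"ty":0,"tz":70,"gripper":-1}]'
python3 -c "
from h import *
optics.read_camera('side');held(); goto(.486,.387,.054,2.3)"
```

```text
time_s: 22.17
tool_pos: [0.4751, 0.2392, 0.1794]
tool_rot: [-179.9, 0.0, 2.8]
force: [-1.3, 2.1, -2.6]
grip_width: 0.0292
grasp_force: 35.0
time_s: 22.58
tool_pos: [0.4842, 0.3968, 0.1785]
tool_rot: [-179.9, 0.1, 2.7]
force: [-1.6, 1.4, -2.4]
grip_width: 0.0291
grasp_force: 35.0
time_s: 23.0
tool_pos: [0.4862, 0.3846, 0.1078]
tool_rot: [179.7, 0.2, 2.0]
force: [-0.1, -0.6, -1.8]
grip_width: 0.0295
grasp_force: 35.0
held: far end at tool x mm [86.1 87.3 87.7] width 0.02918274368736897
t=23.1 pos [0.4883 0.3869 0.1115] [-1.8e+02 -1.0e-01  2.0e+00] shift mm [-2.3 -0.1 57.5] turn [-0.  -0.1 -0.3]
```

Release, rise, and survey.

```bash
python3 -m creep '[{"wx":0,"wy":0,"wz":0,"tx":-2,"ty":0,"tz":20,"gripper":-1},{"wx":0,"wy":0,"wz":0,"tx":-2,"ty":0,"tz":35,"gripper":-1},{"wx":0,"wy":0,"wz":0,"tx":-2,"ty":0,"tz":48,"gripper":-1},{"wx":0,"wy":0,"wz":0,"tx":-2,"ty":0,"tz":55,"gripper":-1},{"wx":0,"wy":0,"wz":0,"tx":-2,"ty":0,"tz":55,"gripper":-1}]'
python3 -m creep '[{"wx":0,"wy":0,"wz":0,"tx":0,"ty":0,"tz":0,"gripper":-1},{"wx":0,"wy":0,"wz":0,"tx":0,"ty":0,"tz":0,"gripper":0.1},{"wx":0,"wy":0,"wz":0,"tx":0,"ty":0,"tz":0,"gripper":0.1},{"wx":0,"wy":0,"wz":0,"tx":0,"ty":0,"tz":0,"gripper":0.1},{"wx":0,"wy":0,"wz":0,"tx":0,"ty":0,"tz":0,"gripper":0.1}]'
python3 -m creep '[{"wx":0,"wy":0,"wz":0,"tx":0,"ty":0,"tz":0,"gripper":0.1},{"wx":0,"wy":0,"wz":0,"tx":0,"ty":0,"tz":-30,"gripper":0.1},{"wx":0,"wy":0,"wz":0,"tx":0,"ty":0,"tz":-70,"gripper":0.1},{"wx":0,"wy":0,"wz":0,"tx":0,"ty":0,"tz":-110,"gripper":0.1},{"wx":0,"wy":0,"wz":0,"tx":0,"ty":0,"tz":-140,"gripper":0.1}]'
python3 -m creep '[{"wx":0,"wy":0,"wz":-7,"tx":0,"ty":40,"tz":0,"gripper":0.4},{"wx":0,"wy":0,"wz":-14,"tx":0,"ty":80,"tz":0,"gripper":0.4},{"wx":0,"wy":0,"wz":-21,"tx":0,"ty":120,"tz":0,"gripper":0.4},{"wx":0,"wy":0,"wz":-28,"tx":0,"ty":160,"tz":0,"gripper":0.4},{"wx":0,"wy":0,"wz":-35,"tx":0,"ty":190,"tz":0,"gripper":0.4}]'
python3 -c "
from h import *
survey();goto(.528,-.413,.2,56)"
```

```text
time_s: 23.52
tool_pos: [0.4857, 0.3886, 0.0561]
tool_rot: [-179.9, -0.0, 2.1]
force: [0.3, -0.3, -2.8]
grip_width: 0.0292
grasp_force: 35.0
time_s: 23.93
tool_pos: [0.486, 0.3878, 0.0565]
tool_rot: [-180.0, -0.1, 2.0]
force: [-0.6, 0.3, 0.3]
grip_width: 0.0454
grasp_force: 0.0
time_s: 24.35
tool_pos: [0.4863, 0.3879, 0.1993]
tool_rot: [-179.9, -0.1, 2.0]
force: [-0.2, 1.0, 0.9]
grip_width: 0.0477
grasp_force: 0.0
time_s: 24.77
tool_pos: [0.4924, 0.1938, 0.1961]
tool_rot: [180.0, -0.0, 37.2]
force: [0.3, -0.1, 1.2]
grip_width: 0.0606
grasp_force: 0.0
mat
  x 0.429 y -0.361 len 0.171 wid 0.047 ang 63.1
  x 0.527 y -0.413 len 0.173 wid 0.046 ang 56.1
narrow
  x 0.463 y 0.123 len 0.112 wid 0.041 ang 9.9
  x 0.488 y 0.006 len 0.115 wid 0.040 ang 10.8
wide
  x 0.491 y 0.382 len 0.178 wid 0.042 ang 0.8
t=24.9 pos [0.4934 0.1908 0.1965] [179.9  -0.   36.6] shift mm [-332.6  505.1   -3.1] turn [  0.1  -0.  -19.4]
```

```bash
python3 -m creep '[{"wx":0,"wy":0,"wz":0,"tx":-111,"ty":168,"tz":0,"gripper":0.4},{"wx":0,"wy":0,"wz":0,"tx":-111,"ty":168,"tz":0,"gripper":0.4},{"wx":0,"wy":0,"wz":0,"tx":-111,"ty":168,"tz":0,"gripper":0.4},{"wx":0,"wy":0,"wz":0,"tx":-111,"ty":168,"tz":0,"gripper":0.4},{"wx":0,"wy":0,"wz":0,"tx":-111,"ty":168,"tz":0,"gripper":0.4}]'
python3 -m creep '[{"wx":0,"wy":0,"wz":0,"tx":-111,"ty":168,"tz":0,"gripper":0.4},{"wx":0,"wy":0,"wz":0,"tx":-111,"ty":168,"tz":0,"gripper":0.4},{"wx":0,"wy":0,"wz":0,"tx":-111,"ty":168,"tz":0,"gripper":0.4},{"wx":0,"wy":0,"wz":0,"tx":-111,"ty":168,"tz":0,"gripper":0.4},{"wx":0,"wy":0,"wz":0,"tx":-111,"ty":168,"tz":0,"gripper":0.4}]'
python3 -m creep '[{"wx":0,"wy":0,"wz":-19,"tx":-111,"ty":168,"tz":0,"gripper":0.4},{"wx":0,"wy":0,"wz":-19,"tx":-111,"ty":168,"tz":0,"gripper":0.4},{"wx":0,"wy":0,"wz":-19,"tx":-111,"ty":168,"tz":0,"gripper":0.4},{"wx":0,"wy":0,"wz":-19,"tx":-111,"ty":168,"tz":0,"gripper":0.4},{"wx":0,"wy":0,"wz":-19,"tx":-111,"ty":168,"tz":0,"gripper":0.4}]'
python3 -m creep '[{"wx":0,"wy":0,"wz":0,"tx":0,"ty":0,"tz":40,"gripper":0.4},{"wx":0,"wy":0,"wz":0,"tx":0,"ty":0,"tz":70,"gripper":0.4},{"wx":0,"wy":0,"wz":0,"tx":0,"ty":0,"tz":70,"gripper":0.4},{"wx":0,"wy":0,"wz":0,"tx":0,"ty":0,"tz":70,"gripper":0.4}]'
python3 -c "
from h import *
optics.read_camera('side')
P,_=cloud('wrist'); show(blobs(P,.012,.06,(.28,.72,-.55,-.05)))
goto(.528,-.413,.01,56)"
```

```text
time_s: 25.28
tool_pos: [0.5048, -0.0058, 0.1962]
tool_rot: [180.0, -0.1, 36.9]
force: [0.4, -0.4, 0.7]
grip_width: 0.0608
grasp_force: 0.0
time_s: 25.7
tool_pos: [0.5174, -0.2068, 0.1964]
tool_rot: [179.9, -0.1, 36.9]
force: [0.9, 0.3, 0.1]
grip_width: 0.061
grasp_force: 0.0
time_s: 26.12
tool_pos: [0.5303, -0.3921, 0.1955]
tool_rot: [180.0, -0.1, 56.2]
force: [1.2, -0.3, 1.8]
grip_width: 0.0611
grasp_force: 0.0
time_s: 26.45
tool_pos: [0.5289, -0.3901, 0.1244]
tool_rot: [-179.8, 0.0, 56.0]
force: [-0.1, 0.8, 1.5]
grip_width: 0.0609
grasp_force: 0.0
  x 0.441 y -0.328 len 0.106 wid 0.043 ang 59.5
  x 0.490 y -0.465 len 0.043 wid 0.029 ang -32.0
  x 0.543 y -0.387 len 0.113 wid 0.043 ang 56.3
t=26.6 pos [ 0.5306 -0.3915  0.1278] [179.9  -0.   56.1] shift mm [-19.3   9.5 117.8] turn [ 0.1 -0.   0.1]
```

```bash
python3 -m creep '[{"wx":0,"wy":0,"wz":0,"tx":-19,"ty":9,"tz":0,"gripper":0.4},{"wx":0,"wy":0,"wz":0,"tx":-19,"ty":9,"tz":40,"gripper":0.4},{"wx":0,"wy":0,"wz":0,"tx":-19,"ty":9,"tz":75,"gripper":0.4},{"wx":0,"wy":0,"wz":0,"tx":-19,"ty":9,"tz":100,"gripper":0.4},{"wx":0,"wy":0,"wz":0,"tx":-19,"ty":9,"tz":116,"gripper":0.4}]'
python3 -m creep '[{"wx":0,"wy":0,"wz":0,"tx":0,"ty":0,"tz":0,"gripper":0.4},{"wx":0,"wy":0,"wz":0,"tx":0,"ty":0,"tz":0,"gripper":0.4},{"wx":0,"wy":0,"wz":0,"tx":0,"ty":0,"tz":0,"gripper":-1},{"wx":0,"wy":0,"wz":0,"tx":0,"ty":0,"tz":0,"gripper":-1},{"wx":0,"wy":0,"wz":0,"tx":0,"ty":0,"tz":0,"gripper":-1}]' 35
python3 -m creep '[{"wx":0,"wy":0,"wz":0,"tx":0,"ty":0,"tz":0,"gripper":-1},{"wx":0,"wy":0,"wz":0,"tx":0,"ty":0,"tz":0,"gripper":-1},{"wx":0,"wy":0,"wz":0,"tx":0,"ty":0,"tz":0,"gripper":-1},{"wx":0,"wy":0,"wz":0,"tx":0,"ty":0,"tz":0,"gripper":-1}]'
python3 -m creep '[{"wx":0,"wy":0,"wz":0,"tx":0,"ty":0,"tz":-40,"gripper":-1},{"wx":0,"wy":0,"wz":0,"tx":0,"ty":0,"tz":-80,"gripper":-1},{"wx":0,"wy":0,"wz":0,"tx":0,"ty":0,"tz":-120,"gripper":-1},{"wx":0,"wy":0,"wz":0,"tx":0,"ty":0,"tz":-160,"gripper":-1},{"wx":0,"wy":0,"wz":0,"tx":0,"ty":0,"tz":-170,"gripper":-1}]'
python3 -c "
from h import *
optics.read_camera('side');held(); goto(.491,.327,.18,2.0)"
```

```text
time_s: 26.97
tool_pos: [0.5269, -0.4113, 0.0094]
tool_rot: [180.0, -0.0, 56.1]
force: [-0.5, 1.0, -0.2]
grip_width: 0.0612
grasp_force: 0.0
time_s: 27.38
tool_pos: [0.5271, -0.4133, 0.012]
tool_rot: [179.8, -0.0, 56.0]
force: [-0.3, -0.4, -0.5]
grip_width: 0.0484
grasp_force: 0.0
time_s: 27.72
tool_pos: [0.5261, -0.4125, 0.0103]
tool_rot: [180.0, -0.0, 56.0]
force: [0.1, -0.1, 3.4]
grip_width: 0.0291
grasp_force: 35.0
time_s: 28.13
tool_pos: [0.5277, -0.415, 0.1868]
tool_rot: [179.4, 0.0, 56.0]
force: [0.4, -1.1, -0.7]
grip_width: 0.0291
grasp_force: 35.0
held: far end at tool x mm [86.  87.3 87.7] width 0.02906871225064489
t=28.2 pos [ 0.5269 -0.4137  0.1826] [179.7  -0.   56. ] shift mm [ 5.942e+02 -4.437e+02  4.000e-01] turn [ 0.3 -0.1 54. ]
```

```bash
python3 -m creep '[{"wx":0,"wy":0,"wz":0,"tx":160,"ty":-120,"tz":0,"gripper":-1},{"wx":0,"wy":0,"wz":0,"tx":160,"ty":-120,"tz":0,"gripper":-1},{"wx":0,"wy":0,"wz":0,"tx":160,"ty":-120,"tz":0,"gripper":-1},{"wx":0,"wy":0,"wz":0,"tx":160,"ty":-120,"tz":0,"gripper":-1},{"wx":0,"wy":0,"wz":0,"tx":160,"ty":-120,"tz":0,"gripper":-1}]'
python3 -m creep '[{"wx":0,"wy":0,"wz":0,"tx":160,"ty":-120,"tz":0,"gripper":-1},{"wx":0,"wy":0,"wz":0,"tx":160,"ty":-120,"tz":0,"gripper":-1},{"wx":0,"wy":0,"wz":0,"tx":160,"ty":-120,"tz":0,"gripper":-1},{"wx":0,"wy":0,"wz":0,"tx":160,"ty":-120,"tz":0,"gripper":-1},{"wx":0,"wy":0,"wz":0,"tx":160,"ty":-120,"tz":0,"gripper":-1}]'
python3 -m creep '[{"wx":0,"wy":0,"wz":35,"tx":140,"ty":-105,"tz":0,"gripper":-1},{"wx":0,"wy":0,"wz":35,"tx":140,"ty":-105,"tz":0,"gripper":-1},{"wx":0,"wy":0,"wz":35,"tx":140,"ty":-105,"tz":0,"gripper":-1},{"wx":0,"wy":0,"wz":35,"tx":140,"ty":-105,"tz":0,"gripper":-1},{"wx":0,"wy":0,"wz":35,"tx":140,"ty":-105,"tz":0,"gripper":-1}]'
python3 -m creep '[{"wx":0,"wy":0,"wz":19,"tx":0,"ty":0,"tz":0,"gripper":-1},{"wx":0,"wy":0,"wz":19,"tx":0,"ty":0,"tz":0,"gripper":-1},{"wx":0,"wy":0,"wz":19,"tx":0,"ty":0,"tz":0,"gripper":-1},{"wx":0,"wy":0,"wz":19,"tx":0,"ty":0,"tz":0,"gripper":-1},{"wx":0,"wy":0,"wz":19,"tx":0,"ty":0,"tz":0,"gripper":-1}]'
python3 -c "
from h import *
optics.read_camera('side'); goto(.489,.327,.1,2.0)"
```

```text
time_s: 28.65
tool_pos: [0.5141, -0.2079, 0.1764]
tool_rot: [-179.7, 0.1, 56.2]
force: [0.7, -0.1, -2.2]
grip_width: 0.029
grasp_force: 35.0
time_s: 29.07
tool_pos: [0.5032, -0.0086, 0.1772]
tool_rot: [-179.8, 0.1, 56.2]
force: [1.1, 0.9, -2.1]
grip_width: 0.0291
grasp_force: 35.0
time_s: 29.48
tool_pos: [0.4939, 0.1666, 0.1769]
tool_rot: [-179.9, 0.2, 23.0]
force: [0.2, 0.0, -2.8]
grip_width: 0.0295
grasp_force: 35.0
time_s: 29.9
tool_pos: [0.4953, 0.1617, 0.1776]
tool_rot: [179.9, 0.2, 4.2]
force: [-0.3, -0.2, -2.1]
grip_width: 0.0288
grasp_force: 35.0
t=29.9 pos [0.4957 0.1616 0.1781] [1.799e+02 1.000e-01 4.200e+00] shift mm [   5.6 -165.5   77.9] turn [0.1 0.1 2.2]
```

```bash
python3 -m creep '[{"wx":0,"wy":0,"wz":2,"tx":6,"ty":-40,"tz":0,"gripper":-1},{"wx":0,"wy":0,"wz":2,"tx":6,"ty":-80,"tz":0,"gripper":-1},{"wx":0,"wy":0,"wz":2,"tx":6,"ty":-120,"tz":0,"gripper":-1},{"wx":0,"wy":0,"wz":2,"tx":6,"ty":-150,"tz":0,"gripper":-1},{"wx":0,"wy":0,"wz":2,"tx":6,"ty":-165,"tz":0,"gripper":-1}]'
python3 -m creep '[{"wx":0,"wy":0,"wz":0,"tx":0,"ty":0,"tz":10,"gripper":-1},{"wx":0,"wy":0,"wz":0,"tx":0,"ty":0,"tz":40,"gripper":-1},{"wx":0,"wy":0,"wz":0,"tx":0,"ty":0,"tz":65,"gripper":-1},{"wx":0,"wy":0,"wz":0,"tx":0,"ty":0,"tz":70,"gripper":-1},{"wx":0,"wy":0,"wz":0,"tx":0,"ty":0,"tz":70,"gripper":-1}]'
python3 -c "
from h import *
optics.read_camera('side');held(); goto(.489,.327,.054,2.0)"
```

```text
time_s: 30.37
tool_pos: [0.4888, 0.3323, 0.1785]
tool_rot: [-179.9, 0.1, 2.5]
force: [-0.7, 1.3, -1.1]
grip_width: 0.0292
grasp_force: 35.0
time_s: 30.78
tool_pos: [0.49, 0.3241, 0.1073]
tool_rot: [179.8, 0.2, 2.0]
force: [-0.0, -0.0, -1.7]
grip_width: 0.0296
grasp_force: 35.0
held: far end at tool x mm [86.2 87.4 87.7] width 0.028957639125597127
t=30.9 pos [0.4921 0.3261 0.1106] [-1.8e+02 -1.0e-01  2.0e+00] shift mm [-3.1 -1.  56.6] turn [-0.  -0.1 -0. ]
```

```bash
python3 -m creep '[{"wx":0,"wy":0,"wz":0,"tx":-3,"ty":-1,"tz":20,"gripper":-1},{"wx":0,"wy":0,"wz":0,"tx":-3,"ty":-1,"tz":35,"gripper":-1},{"wx":0,"wy":0,"wz":0,"tx":-3,"ty":-1,"tz":48,"gripper":-1},{"wx":0,"wy":0,"wz":0,"tx":-3,"ty":-1,"tz":56,"gripper":-1},{"wx":0,"wy":0,"wz":0,"tx":-3,"ty":-1,"tz":56,"gripper":-1}]'
python3 -m creep '[{"wx":0,"wy":0,"wz":0,"tx":0,"ty":0,"tz":0,"gripper":-1},{"wx":0,"wy":0,"wz":0,"tx":0,"ty":0,"tz":0,"gripper":0},{"wx":0,"wy":0,"wz":0,"tx":0,"ty":0,"tz":0,"gripper":0},{"wx":0,"wy":0,"wz":0,"tx":0,"ty":0,"tz":0,"gripper":0},{"wx":0,"wy":0,"wz":0,"tx":0,"ty":0,"tz":0,"gripper":0}]'
python3 -m creep '[{"wx":0,"wy":0,"wz":0,"tx":0,"ty":0,"tz":0,"gripper":0},{"wx":0,"wy":0,"wz":0,"tx":0,"ty":0,"tz":-30,"gripper":0},{"wx":0,"wy":0,"wz":0,"tx":0,"ty":0,"tz":-70,"gripper":0},{"wx":0,"wy":0,"wz":0,"tx":0,"ty":0,"tz":-110,"gripper":0},{"wx":0,"wy":0,"wz":0,"tx":0,"ty":0,"tz":-140,"gripper":0}]'
python3 -m creep '[{"wx":0,"wy":0,"wz":-7,"tx":0,"ty":40,"tz":0,"gripper":0.4},{"wx":0,"wy":0,"wz":-14,"tx":0,"ty":80,"tz":0,"gripper":0.4},{"wx":0,"wy":0,"wz":-21,"tx":0,"ty":120,"tz":0,"gripper":0.4},{"wx":0,"wy":0,"wz":-28,"tx":0,"ty":160,"tz":0,"gripper":0.4},{"wx":0,"wy":0,"wz":-35,"tx":0,"ty":190,"tz":0,"gripper":0.4}]'
python3 -c "
from h import *
optics.read_camera('side');survey();goto(.430,-.361,.2,63)"
```

```text
time_s: 31.3
tool_pos: [0.4885, 0.3286, 0.054]
tool_rot: [-179.9, -0.0, 2.1]
force: [-0.7, 0.6, -1.9]
grip_width: 0.029
grasp_force: 35.0
time_s: 31.72
tool_pos: [0.4886, 0.3278, 0.0544]
tool_rot: [-180.0, -0.1, 2.0]
force: [-0.2, 0.7, 0.4]
grip_width: 0.0419
grasp_force: 0.0
time_s: 32.13
tool_pos: [0.4891, 0.3278, 0.1972]
tool_rot: [-179.9, -0.1, 2.0]
force: [0.8, -0.2, 0.3]
grip_width: 0.0434
grasp_force: 0.0
time_s: 32.55
tool_pos: [0.495, 0.1339, 0.1942]
tool_rot: [180.0, -0.0, 37.2]
force: [-0.0, 1.6, 0.1]
grip_width: 0.06
grasp_force: 0.0
mat
  x 0.428 y -0.360 len 0.172 wid 0.047 ang 64.1
narrow
  x 0.465 y 0.124 len 0.114 wid 0.040 ang 10.5
  x 0.488 y 0.006 len 0.115 wid 0.040 ang 10.1
wide
  x 0.491 y 0.322 len 0.174 wid 0.042 ang 0.7
  x 0.488 y 0.383 len 0.172 wid 0.038 ang 1.5
t=32.7 pos [0.4954 0.1348 0.1944] [-1.80e+02 -1.00e-01  3.67e+01] shift mm [-348.6  358.6   -6.2] turn [ -0.   -0.1 -26.3]
```

```bash
python3 -m creep '[{"wx":0,"wy":0,"wz":0,"tx":-117,"ty":120,"tz":0,"gripper":0.4},{"wx":0,"wy":0,"wz":0,"tx":-117,"ty":120,"tz":0,"gripper":0.4},{"wx":0,"wy":0,"wz":0,"tx":-117,"ty":120,"tz":0,"gripper":0.4},{"wx":0,"wy":0,"wz":0,"tx":-117,"ty":120,"tz":0,"gripper":0.4},{"wx":0,"wy":0,"wz":0,"tx":-117,"ty":120,"tz":0,"gripper":0.4}]'
python3 -m creep '[{"wx":0,"wy":0,"wz":0,"tx":-117,"ty":120,"tz":0,"gripper":0.4},{"wx":0,"wy":0,"wz":0,"tx":-117,"ty":120,"tz":0,"gripper":0.4},{"wx":0,"wy":0,"wz":0,"tx":-117,"ty":120,"tz":0,"gripper":0.4},{"wx":0,"wy":0,"wz":0,"tx":-117,"ty":120,"tz":0,"gripper":0.4},{"wx":0,"wy":0,"wz":0,"tx":-117,"ty":120,"tz":0,"gripper":0.4}]'
python3 -m creep '[{"wx":0,"wy":0,"wz":-26,"tx":-116,"ty":119,"tz":0,"gripper":0.4},{"wx":0,"wy":0,"wz":-26,"tx":-116,"ty":119,"tz":0,"gripper":0.4},{"wx":0,"wy":0,"wz":-26,"tx":-116,"ty":119,"tz":0,"gripper":0.4},{"wx":0,"wy":0,"wz":-26,"tx":-116,"ty":119,"tz":0,"gripper":0.4},{"wx":0,"wy":0,"wz":-26,"tx":-116,"ty":119,"tz":0,"gripper":0.4}]'
python3 -m creep '[{"wx":0,"wy":0,"wz":0,"tx":0,"ty":0,"tz":40,"gripper":0.4},{"wx":0,"wy":0,"wz":0,"tx":0,"ty":0,"tz":70,"gripper":0.4},{"wx":0,"wy":0,"wz":0,"tx":0,"ty":0,"tz":70,"gripper":0.4},{"wx":0,"wy":0,"wz":0,"tx":0,"ty":0,"tz":70,"gripper":0.4}]'
python3 -c "
from h import *
optics.read_camera('side')
goto(.429,-.359,.01,63.5)"
```

```text
time_s: 33.12
tool_pos: [0.4731, -0.0361, 0.1943]
tool_rot: [179.9, 0.0, 36.4]
force: [-0.1, -0.5, 1.1]
grip_width: 0.0607
grasp_force: 0.0
time_s: 33.53
tool_pos: [0.4513, -0.2026, 0.1948]
tool_rot: [179.8, 0.1, 36.4]
force: [-0.4, -1.3, -0.6]
grip_width: 0.0608
grasp_force: 0.0
time_s: 33.95
tool_pos: [0.436, -0.3448, 0.1939]
tool_rot: [180.0, -0.1, 62.5]
force: [0.5, 0.2, 0.6]
grip_width: 0.0608
grasp_force: 0.0
time_s: 34.28
tool_pos: [0.4339, -0.3446, 0.123]
tool_rot: [-179.8, 0.0, 62.1]
force: [1.6, -0.3, 1.1]
grip_width: 0.0608
grasp_force: 0.0
t=34.3 pos [ 0.4349 -0.3455  0.1247] [-180.     0.    62.2] shift mm [-14.6   1.1 114.7] turn [-0.   0.  -1.3]
```

```bash
python3 -m creep '[{"wx":0,"wy":0,"wz":-1,"tx":-15,"ty":1,"tz":0,"gripper":0.4},{"wx":0,"wy":0,"wz":-1,"tx":-15,"ty":1,"tz":40,"gripper":0.4},{"wx":0,"wy":0,"wz":-1,"tx":-15,"ty":1,"tz":75,"gripper":0.4},{"wx":0,"wy":0,"wz":-1,"tx":-15,"ty":1,"tz":100,"gripper":0.4},{"wx":0,"wy":0,"wz":-1,"tx":-15,"ty":1,"tz":115,"gripper":0.4}]'
python3 -m creep '[{"wx":0,"wy":0,"wz":0,"tx":0,"ty":0,"tz":0,"gripper":0.4},{"wx":0,"wy":0,"wz":0,"tx":0,"ty":0,"tz":0,"gripper":0.4},{"wx":0,"wy":0,"wz":0,"tx":0,"ty":0,"tz":0,"gripper":-1},{"wx":0,"wy":0,"wz":0,"tx":0,"ty":0,"tz":0,"gripper":-1},{"wx":0,"wy":0,"wz":0,"tx":0,"ty":0,"tz":0,"gripper":-1}]' 35
python3 -m creep '[{"wx":0,"wy":0,"wz":0,"tx":0,"ty":0,"tz":0,"gripper":-1},{"wx":0,"wy":0,"wz":0,"tx":0,"ty":0,"tz":0,"gripper":-1},{"wx":0,"wy":0,"wz":0,"tx":0,"ty":0,"tz":0,"gripper":-1},{"wx":0,"wy":0,"wz":0,"tx":0,"ty":0,"tz":0,"gripper":-1}]'
python3 -m creep '[{"wx":0,"wy":0,"wz":0,"tx":0,"ty":0,"tz":-40,"gripper":-1},{"wx":0,"wy":0,"wz":0,"tx":0,"ty":0,"tz":-80,"gripper":-1},{"wx":0,"wy":0,"wz":0,"tx":0,"ty":0,"tz":-120,"gripper":-1},{"wx":0,"wy":0,"wz":0,"tx":0,"ty":0,"tz":-160,"gripper":-1},{"wx":0,"wy":0,"wz":0,"tx":0,"ty":0,"tz":-170,"gripper":-1}]'
python3 -c "
from h import *
optics.read_camera('side');held(); goto(.493,.267,.18,2.0)"
```

```text
time_s: 34.75
tool_pos: [0.429, -0.3588, 0.0086]
tool_rot: [180.0, -0.0, 63.2]
force: [-0.8, 1.1, 0.0]
grip_width: 0.0613
grasp_force: 0.0
time_s: 35.17
tool_pos: [0.4289, -0.3606, 0.0108]
tool_rot: [179.8, -0.0, 63.1]
force: [-0.5, 0.7, 0.7]
grip_width: 0.0479
grasp_force: 0.0
time_s: 35.5
tool_pos: [0.428, -0.3601, 0.0094]
tool_rot: [180.0, -0.0, 63.1]
force: [0.3, 0.9, 2.4]
grip_width: 0.029
grasp_force: 35.0
time_s: 35.92
tool_pos: [0.4294, -0.3625, 0.1846]
tool_rot: [179.5, 0.0, 63.0]
force: [1.3, -1.6, -2.5]
grip_width: 0.0293
grasp_force: 35.0
held: far end at tool x mm [85.8 87.1 87.5] width 0.02911385480623274
t=36.0 pos [ 0.4287 -0.3607  0.1809] [179.8  -0.   63.1] shift mm [ 5.889e+02 -2.266e+02  4.000e-01] turn [ 0.2 -0.2 61.1]
```

```bash
python3 -m creep '[{"wx":0,"wy":0,"wz":0,"tx":180,"ty":-69,"tz":0,"gripper":-1},{"wx":0,"wy":0,"wz":0,"tx":180,"ty":-69,"tz":0,"gripper":-1},{"wx":0,"wy":0,"wz":0,"tx":180,"ty":-69,"tz":0,"gripper":-1},{"wx":0,"wy":0,"wz":0,"tx":180,"ty":-69,"tz":0,"gripper":-1},{"wx":0,"wy":0,"wz":0,"tx":180,"ty":-69,"tz":0,"gripper":-1}]'
python3 -m creep '[{"wx":0,"wy":0,"wz":0,"tx":180,"ty":-69,"tz":0,"gripper":-1},{"wx":0,"wy":0,"wz":0,"tx":180,"ty":-69,"tz":0,"gripper":-1},{"wx":0,"wy":0,"wz":0,"tx":180,"ty":-69,"tz":0,"gripper":-1},{"wx":0,"wy":0,"wz":0,"tx":180,"ty":-69,"tz":0,"gripper":-1},{"wx":0,"wy":0,"wz":0,"tx":180,"ty":-69,"tz":0,"gripper":-1}]'
python3 -m creep '[{"wx":0,"wy":0,"wz":35,"tx":100,"ty":-38,"tz":0,"gripper":-1},{"wx":0,"wy":0,"wz":35,"tx":100,"ty":-38,"tz":0,"gripper":-1},{"wx":0,"wy":0,"wz":35,"tx":100,"ty":-38,"tz":0,"gripper":-1},{"wx":0,"wy":0,"wz":35,"tx":100,"ty":-38,"tz":0,"gripper":-1},{"wx":0,"wy":0,"wz":35,"tx":100,"ty":-38,"tz":0,"gripper":-1}]'
python3 -m creep '[{"wx":0,"wy":0,"wz":26,"tx":0,"ty":0,"tz":0,"gripper":-1},{"wx":0,"wy":0,"wz":26,"tx":0,"ty":0,"tz":0,"gripper":-1},{"wx":0,"wy":0,"wz":26,"tx":0,"ty":0,"tz":0,"gripper":-1},{"wx":0,"wy":0,"wz":26,"tx":0,"ty":0,"tz":0,"gripper":-1},{"wx":0,"wy":0,"wz":26,"tx":0,"ty":0,"tz":0,"gripper":-1}]'
python3 -c "
from h import *
optics.read_camera('side'); goto(.491,.267,.1,2.0)"
```

```text
time_s: 36.43
tool_pos: [0.4461, -0.1623, 0.1764]
tool_rot: [-179.7, -0.0, 63.4]
force: [0.7, -0.9, -3.0]
grip_width: 0.029
grasp_force: 35.0
time_s: 36.85
tool_pos: [0.4652, 0.0287, 0.1762]
tool_rot: [-179.8, 0.1, 63.4]
force: [-0.0, 0.0, -2.5]
grip_width: 0.0293
grasp_force: 35.0
time_s: 37.27
tool_pos: [0.4765, 0.1319, 0.1755]
tool_rot: [180.0, 0.4, 28.0]
force: [-0.0, -1.3, -2.8]
grip_width: 0.0296
grasp_force: 35.0
time_s: 37.68
tool_pos: [0.4769, 0.1295, 0.176]
tool_rot: [179.9, 0.3, 2.0]
force: [-0.4, 0.3, -2.4]
grip_width: 0.0291
grasp_force: 35.0
t=37.7 pos [0.4771 0.1296 0.1764] [179.9   0.3   2.2] shift mm [  19.6 -136.9   76. ] turn [0.1 0.3 0.2]
```

```bash
python3 -m creep '[{"wx":0,"wy":0,"wz":0,"tx":7,"ty":-40,"tz":0,"gripper":-1},{"wx":0,"wy":0,"wz":0,"tx":14,"ty":-80,"tz":0,"gripper":-1},{"wx":0,"wy":0,"wz":0,"tx":20,"ty":-115,"tz":0,"gripper":-1},{"wx":0,"wy":0,"wz":0,"tx":20,"ty":-137,"tz":0,"gripper":-1},{"wx":0,"wy":0,"wz":0,"tx":20,"ty":-137,"tz":0,"gripper":-1}]'
python3 -m creep '[{"wx":0,"wy":0,"wz":0,"tx":0,"ty":0,"tz":10,"gripper":-1},{"wx":0,"wy":0,"wz":0,"tx":0,"ty":0,"tz":40,"gripper":-1},{"wx":0,"wy":0,"wz":0,"tx":0,"ty":0,"tz":65,"gripper":-1},{"wx":0,"wy":0,"wz":0,"tx":0,"ty":0,"tz":70,"gripper":-1},{"wx":0,"wy":0,"wz":0,"tx":0,"ty":0,"tz":70,"gripper":-1}]'
python3 -c "
from h import *
optics.read_camera('side');held(); goto(.491,.267,.054,2.0)"
```

```text
time_s: 38.15
tool_pos: [0.4912, 0.2744, 0.1766]
tool_rot: [-180.0, 0.2, 2.8]
force: [0.0, 1.7, -1.8]
grip_width: 0.0291
grasp_force: 35.0
time_s: 38.57
tool_pos: [0.492, 0.2648, 0.1061]
tool_rot: [179.8, 0.3, 2.0]
force: [-0.4, 0.6, -0.7]
grip_width: 0.029
grasp_force: 35.0
held: far end at tool x mm [86.1 87.3 87.7] width 0.029336419707173007
t=38.7 pos [0.4944 0.2667 0.1095] [180.  -0.   2.] shift mm [-3.5 -0.4 55.5] turn [ 0. -0.  0.]
```

```bash
python3 -m creep '[{"wx":0,"wy":0,"wz":0,"tx":-3,"ty":-1,"tz":20,"gripper":-1},{"wx":0,"wy":0,"wz":0,"tx":-3,"ty":-1,"tz":35,"gripper":-1},{"wx":0,"wy":0,"wz":0,"tx":-3,"ty":-1,"tz":48,"gripper":-1},{"wx":0,"wy":0,"wz":0,"tx":-3,"ty":-1,"tz":55,"gripper":-1},{"wx":0,"wy":0,"wz":0,"tx":-3,"ty":-1,"tz":55,"gripper":-1}]'
python3 -m creep '[{"wx":0,"wy":0,"wz":0,"tx":0,"ty":0,"tz":0,"gripper":-1},{"wx":0,"wy":0,"wz":0,"tx":0,"ty":0,"tz":0,"gripper":0},{"wx":0,"wy":0,"wz":0,"tx":0,"ty":0,"tz":0,"gripper":0},{"wx":0,"wy":0,"wz":0,"tx":0,"ty":0,"tz":0,"gripper":0},{"wx":0,"wy":0,"wz":0,"tx":0,"ty":0,"tz":0,"gripper":0}]'
python3 -m creep '[{"wx":0,"wy":0,"wz":0,"tx":0,"ty":0,"tz":0,"gripper":0},{"wx":0,"wy":0,"wz":0,"tx":0,"ty":0,"tz":-30,"gripper":0},{"wx":0,"wy":0,"wz":0,"tx":0,"ty":0,"tz":-70,"gripper":0},{"wx":0,"wy":0,"wz":0,"tx":0,"ty":0,"tz":-110,"gripper":0},{"wx":0,"wy":0,"wz":0,"tx":0,"ty":0,"tz":-150,"gripper":0}]'
python3 -m creep '[{"wx":0,"wy":0,"wz":-7,"tx":20,"ty":20,"tz":-10,"gripper":-1},{"wx":0,"wy":0,"wz":-14,"tx":40,"ty":40,"tz":-20,"gripper":-1},{"wx":0,"wy":0,"wz":-21,"tx":60,"ty":60,"tz":-20,"gripper":-1},{"wx":0,"wy":0,"wz":-28,"tx":80,"ty":80,"tz":-20,"gripper":-1},{"wx":0,"wy":0,"wz":-35,"tx":100,"ty":90,"tz":-20,"gripper":-1}]'
python3 - <<'E'
from h import *
optics.read_camera('side');survey()
p,_=optics.read_camera('scene'); cv2.imwrite('pics/s7.png',cv2.resize(p[130:330,260:500,::-1],None,fx=3,fy=3))
p,_=optics.read_camera('side'); cv2.imwrite('pics/s8.png',cv2.resize(p[130:330,150:390,::-1],None,fx=3,fy=3))
goto(.658,.148,.2)
E
```

```text
time_s: 39.08
tool_pos: [0.491, 0.2686, 0.0538]
tool_rot: [-180.0, -0.0, 2.1]
force: [-0.7, 0.5, -1.8]
grip_width: 0.0291
grasp_force: 35.0
time_s: 39.5
tool_pos: [0.4914, 0.2687, 0.0549]
tool_rot: [-180.0, -0.1, 2.1]
force: [-0.2, 0.4, 0.0]
grip_width: 0.0422
grasp_force: 0.0
time_s: 39.92
tool_pos: [0.4906, 0.268, 0.2058]
tool_rot: [180.0, 0.0, 2.1]
force: [0.4, 1.0, -0.4]
grip_width: 0.0439
grasp_force: 0.0
time_s: 40.33
tool_pos: [0.5955, 0.1788, 0.225]
tool_rot: [179.9, -0.0, 37.3]
force: [0.8, -0.8, -0.0]
grip_width: 0.0178
grasp_force: 0.0
mat
narrow
  x 0.464 y 0.123 len 0.115 wid 0.042 ang 11.3
  x 0.487 y 0.006 len 0.115 wid 0.041 ang 11.3
wide
  x 0.490 y 0.324 len 0.172 wid 0.040 ang 1.5
  x 0.489 y 0.384 len 0.174 wid 0.038 ang 0.8
  x 0.495 y 0.263 len 0.174 wid 0.038 ang 1.5
t=40.6 pos [0.5934 0.1829 0.2238] [-179.9    0.    37. ] shift mm [30.6 66.7 23.7] turn [-0.1  0.  -0. ]
```

View pics/s7.png

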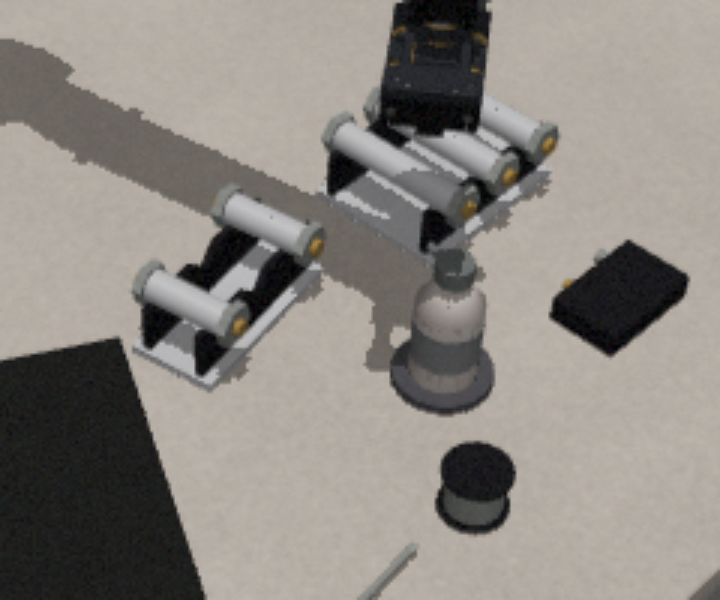

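View pics/s8.png

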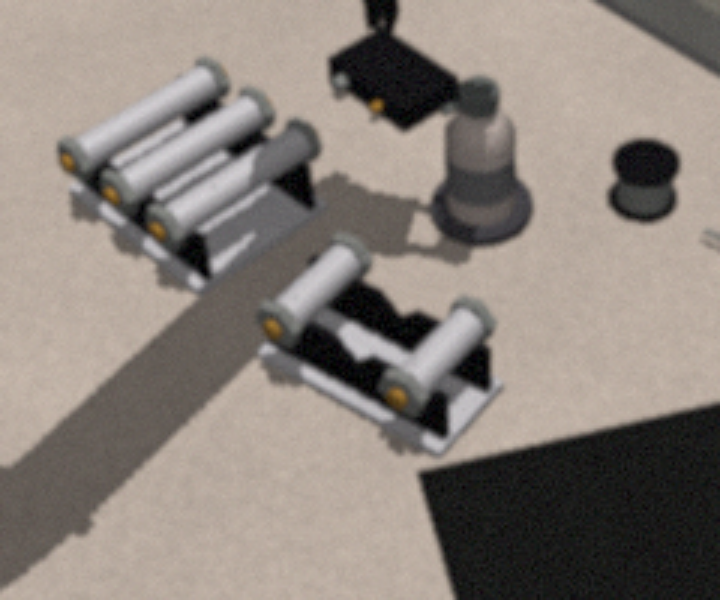

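Both views show all five filters seated, with collars outside the rails: three in the wide cradle and two in the narrow one. The mat is empty and the bystanders are undisturbed. Next is the second cap press.

```bash
python3 -m creep '[{"wx":0,"wy":0,"wz":0,"tx":15,"ty":33,"tz":0,"gripper":-1},{"wx":0,"wy":0,"wz":0,"tx":30,"ty":66,"tz":0,"gripper":-1},{"wx":0,"wy":0,"wz":0,"tx":30,"ty":66,"tz":30,"gripper":-1},{"wx":0,"wy":0,"wz":0,"tx":30,"ty":66,"tz":60,"gripper":-1},{"wx":0,"wy":0,"wz":0,"tx":30,"ty":66,"tz":74,"gripper":-1}]' 20
python3 -m creep '[{"wx":0,"wy":0,"wz":0,"tx":0,"ty":0,"tz":0,"gripper":-1},{"wx":0,"wy":0,"wz":0,"tx":0,"ty":0,"tz":0,"gripper":-1},{"wx":0,"wy":0,"wz":0,"tx":0,"ty":0,"tz":5,"gripper":-1},{"wx":0,"wy":0,"wz":0,"tx":0,"ty":0,"tz":5,"gripper":-1}]'
python3 -c "from h import *; goto(.658,.148,.127)"
```

```text
time_s: 41.0
tool_pos: [0.6553, 0.1486, 0.1461]
tool_rot: [-179.8, 0.3, 37.1]
force: [-0.6, -0.2, -0.7]
grip_width: 0.0006
grasp_force: 0.0
time_s: 41.33
tool_pos: [0.6583, 0.1484, 0.1464]
tool_rot: [180.0, -0.1, 37.1]
force: [-0.1, -0.6, -0.2]
grip_width: 0.0005
grasp_force: 0.0
t=41.3 pos [0.6583 0.1484 0.1464] [ 1.80e+02 -1.00e-01  3.71e+01] shift mm [-0.5  0.1 19.4] turn [ 0.  -0.1 -0. ]
```

```bash
python3 -m creep '[{"wx":0,"wy":0,"wz":0,"tx":0,"ty":0,"tz":6,"gripper":-1},{"wx":0,"wy":0,"wz":0,"tx":0,"ty":0,"tz":12,"gripper":-1},{"wx":0,"wy":0,"wz":0,"tx":0,"ty":0,"tz":18,"gripper":-1},{"wx":0,"wy":0,"wz":0,"tx":0,"ty":0,"tz":18,"gripper":-1},{"wx":0,"wy":0,"wz":0,"tx":0,"ty":0,"tz":18,"gripper":-1}]'
python3 -m creep '[{"wx":0,"wy":0,"wz":0,"tx":0,"ty":0,"tz":1,"gripper":-1},{"wx":0,"wy":0,"wz":0,"tx":0,"ty":0,"tz":1,"gripper":-1},{"wx":0,"wy":0,"wz":0,"tx":0,"ty":0,"tz":1,"gripper":-1}]'
python3 -m creep '[{"wx":0,"wy":0,"wz":0,"tx":0,"ty":0,"tz":-15,"gripper":-1},{"wx":0,"wy":0,"wz":0,"tx":0,"ty":0,"tz":-45,"gripper":-1},{"wx":0,"wy":0,"wz":0,"tx":0,"ty":0,"tz":-80,"gripper":-1},{"wx":0,"wy":0,"wz":0,"tx":0,"ty":0,"tz":-110,"gripper":-1},{"wx":0,"wy":0,"wz":0,"tx":0,"ty":0,"tz":-110,"gripper":-1}]'
python3 -m creep '[{"wx":0,"wy":0,"wz":0,"tx":0,"ty":0,"tz":0,"gripper":-1},{"wx":0,"wy":0,"wz":0,"tx":0,"ty":0,"tz":0,"gripper":-1},{"wx":0,"wy":0,"wz":0,"tx":0,"ty":0,"tz":0,"gripper":-1},{"wx":0,"wy":0,"wz":0,"tx":0,"ty":0,"tz":0,"gripper":-1}]'
python3 -c "
from h import *
survey()
print(nets.place_of('cap_top','side'))"
```

```text
time_s: 41.75
tool_pos: [0.6592, 0.1482, 0.1323]
tool_rot: [-180.0, -0.3, 37.1]
force: [-5.9, -0.2, 21.4]
grip_width: 0.0003
grasp_force: 10.7
time_s: 42.0
tool_pos: [0.6593, 0.1482, 0.1322]
tool_rot: [-180.0, -0.3, 37.1]
force: [-8.7, -0.5, 25.1]
grip_width: 0.0002
grasp_force: 12.6
time_s: 42.42
tool_pos: [0.6611, 0.1477, 0.2434]
tool_rot: [179.8, -0.6, 37.1]
force: [1.2, 0.3, 1.4]
grip_width: 0.0004
grasp_force: 0.0
time_s: 42.75
tool_pos: [0.6569, 0.1476, 0.2341]
tool_rot: [-179.9, 0.2, 37.1]
force: [-0.1, 0.3, -0.2]
grip_width: 0.0002
grasp_force: 0.0
mat
narrow
  x 0.464 y 0.123 len 0.116 wid 0.041 ang 11.6
  x 0.487 y 0.007 len 0.114 wid 0.040 ang 10.5
wide
  x 0.487 y 0.321 len 0.166 wid 0.044 ang 0.8
  x 0.489 y 0.384 len 0.174 wid 0.040 ang 1.6
  x 0.494 y 0.263 len 0.172 wid 0.040 ang 0.8
[{'point': [0.6625, 0.147, 0.1392], 'confidence': 0.76}]
```

The cap was pressed to its stop and is back up, and all the filters are still seated. I hand in.

```bash
python3 -c "
from cell import env
print(env.sign_off())"
```

```text
the job is handed in; nothing more can be done
None
```

I handed the job in at about 43 s: the cap was pressed to its stop and came back up before and after loading, all five filters (three long, two short) measured seated in their cradles at the last check, and the bystanders were not touched; the judge's verdict was not shown.

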